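# Lock a rack of sample tubes into the platform mixer and start it

### The arm

A 6-joint arm with a two-finger parallel gripper is mounted at the origin on a cart in front of the work surface, level with it; the furniture and walls round the work are solid. World frame = base frame: x ahead of the robot, y to its left, z up, the work surface at z = 0. Lengths are in mm, angles in rad, forces in N, time in s.
With the tool pointing down it reaches from about 350 to 875 mm from the base axis. Payload 4.2 kg.
Tool frame: the origin (TCP) lies on the centre line of the jaws, within the pads' length; the fingertips stand 14 mm ahead of it and the grasp point (between the pads) lies 5 mm behind it (tcp_to_tips is the distance from the TCP to the fingertips, in mm); z points along the fingers, y is the direction in which the jaws open and shut (so a half turn about z gives the same grasp; the last joint's range is limited). The gripper opens to 85 mm and grips with 20 to 120 N. Pads are 22 mm wide; open, the fingers measure 114 mm over their backs; the gripper's body (76 mm by 85 mm) begins 54 mm behind the grasp point. The pads swing forward as they close: fully open they stand 13 mm farther back than shut.
Start: joints at [1.363, 0.385, 0.008, 0, -1.194, -0.259], TCP at [281.236, 558.127, 207.912] pointing down, gripper open.
Joint ranges: [-3.14, 3.14], [-1.21, 2.06], [-1.07, 1.41], [-3.16, 2.05], [-2.99, -0.16], [-3.1, 3.1]. Speed limits (rad/s): [2.79, 2.79, 3.14, 3.14, 3.14, 3.14].

### API

Orientations are given as a unit quaternion [x, y, z, w].
In Python, from bench import read_state, get_image, job_done, tcp_to_tips gives the robot as it stands. The module is installed in compiled form; this text tells all that it offers.
- The arm moves only by the tool play_rows, never from a script. Its argument "targets" is a list of rows, each an object of numbers: "gripper": the gripper's target within -1 to 1 (shut at 1, half-way at 0, fully open at -1); "tx", "ty", "tz": the shift along the tool's x, y, z scaled (see below); "spin": the turn about the tool's z scaled (see below). A call has 1 to 12 rows; each row is the pose to reach, as a shift and turn from the pose commanded when the call began, along the tool's axes at that moment; what a row does not reach only later rows make up. The controller multiplies each number of a shift by 0.25 m and each number of a turn by pi/4 rad. A row lasts 1/8 s, in which the tool goes at most 62.5 mm and 10.7 degrees, less where a joint would pass 70% of its speed; a pose out of reach is approached as far as the arm can. A call with a number of a shift or a turn outside -1 to 1 is refused whole. A call with a gripper value outside its range is refused whole. The fingers move at their own pace and stop on an object; the grip force is fixed at half the most. Time passes only in rows, so rows that repeat a pose let the fingers close. It gives the time, the measured TCP pose, the force and the opening at its end, in the units of the state.
- read_state(): the state, without advancing time (a new reading comes with each control period).
- get_image(name): name is "scene" or "top" or "wrist"; returns a dict with "frame" (384x512x3 uint8, red, green, blue), "depth" (384x512 float32, mm along the optical axis (not along the pixel's ray), 0 where there is no reading), "mtx" (3x3 intrinsics, pixels), "k1" (the pictures are not rectified: a ray, as slopes to the right and down, at radius r is drawn at 1 + k1 r^2 times it, then the intrinsics apply), "world_to_cam" (4x4, takes a point from world to camera coordinates). Camera axes: x right, y up, looking along -z (the intrinsics and any distortion apply to the point x, -y, -z); pixel columns grow to the right and rows downward; lengths in mm; the calibration is good to about 2 mm. A picture is of the moment at which its call begins.
- job_done(): hands the job in, once; it reports no verdict.
The state is a dict: "clock": time; "joints": joint angles; "joint_vel": joint speeds; "joint_efforts": joint torques, N m; "position": TCP position; "ee_rot": TCP orientation; "contact_force": force on the tool from outside, world axes, zero at the start; "wrist_torque": the same for the moment, N m; "gripper_width": finger opening in mm.
Only numpy, scipy, OpenCV 4.12 (cv2) and the standard library are available. Lean on these libraries where they do the work, as an engineer would, in place of code of your own. Each camera call takes 0.05 s, during which the arm holds its last target.

### The job

The white foam rack with the filled sample tubes stands loose and askew on the platform of the mixer. Without lifting the rack, push it along the platform between the guides and home against the end stop, until both orange spring catches have snapped out behind it and it stands locked with all four tubes upright in their holes. Only then press the mixer's green start key fully down and let it go; leave the other things on the desk where they are.

Things in the scene. Friction and masses are not known exactly. Their poses are not given: they have to be found in the camera images.
- mixer: White laboratory platform mixer, fixed on the desk, 220 deep, 410 wide, 88 mm high. Origin: centre of its underside. x from its front (robot's side) to its back, y to its left, z up. The black rubber mat on its platform is at z = 58 mm and spans x = +/-106, y = -133 to +201 mm. The rack bay is on its right half, entered along -y. The control end (y below -141 mm) is 68 mm high.
- bay_home (a point): Point on the mat where the rack's origin is when it is home (mixer x 0, y -67, z 58 mm; same axes as the mixer). End stop: 53 mm further along -y. Straight guides: inner faces at x = +/-56 mm, so 3 mm play each side. Home, the rack's trailing face lies 53 mm from here along +y. Guides and stop are 22 mm high above the mat.
- bay_mouth (a point): Middle of the bay's flared mouth on the mat (mixer x 0, y 55, z 58 mm; same axes). The mouth is 170 mm wide here, x = +/-85 mm; its two slick white plates, 22 mm high, converge over 42 mm along -y to the lane's 112 mm width. Between plates and guides stand the grey catch housings, outside the lane, 25 mm high above the mat.
- rack: White foam tube rack, 106 x 106 x 34 mm, 36 to 72 g, 16 holes, loose on the mat, slides easily. Origin: centre of its underside; z up. Its axes start within 0.3 rad of the mixer's. Its face at y = +53 mm is the trailing one, to push on; the row at y = -36.5 mm, where the tubes stand, leads.
- catch_front (a joint): Orange spring catch on the robot's side of the bay, m: 0 = fully out, 0.010 = pushed back. Out, its tip is at mixer x = -47.5 mm (8.5 mm into the lane), y = -12 to +10 mm, 6 to 22 mm above the mat. The slanted nose faces +y and gives way to an entering rack; the square face snaps out behind it. Passing both catches takes about 5 to 8 N.
- catch_back (a joint): The same catch on the far side of the bay, tip at mixer x = +47.5 mm; mirror image of catch_front.
- start_key (a joint): Travel of the green start key in m: 0 = up, 0.004 = fully down (about 4 N); springs back.
- start_key_top (a point): Centre of the top of the round green start key (22 mm across, 8 mm proud of its black collar of 38 mm) on the mixer's control end (mixer x -58, y -173 mm); pressed straight down. A small black knob, 11 mm lower, stands 66 mm further back (+x).
- tube_1: Screw-cap sample tube, purple cap, 98 mm high, body diameter 18 mm, cap diameter 24 mm, 17 g, loose in the rack's leading row (rack x = -36.5 mm, y = -36.5 mm), standing on the hole floor 7 mm above the rack's underside. Origin: centre of its lower end; z along the tube, up when it stands.
- tube_2: Screw-cap sample tube, purple cap, 98 mm high, body diameter 18 mm, cap diameter 24 mm, 17 g, loose in the rack's leading row (rack x = -12.5 mm, y = -36.5 mm), standing on the hole floor 7 mm above the rack's underside. Origin: centre of its lower end; z along the tube, up when it stands.
- tube_3: Screw-cap sample tube, purple cap, 98 mm high, body diameter 18 mm, cap diameter 24 mm, 17 g, loose in the rack's leading row (rack x = 12.5 mm, y = -36.5 mm), standing on the hole floor 7 mm above the rack's underside. Origin: centre of its lower end; z along the tube, up when it stands.
- tube_4: Screw-cap sample tube, purple cap, 98 mm high, body diameter 18 mm, cap diameter 24 mm, 17 g, loose in the rack's leading row (rack x = 36.5 mm, y = -36.5 mm), standing on the hole floor 7 mm above the rack's underside. Origin: centre of its lower end; z along the tube, up when it stands.
- phone: Phone in a clear case lying on the desk to the left of the mixer, 162 x 80 x 10 mm, origin at the centre of its underside. To be left alone.
- pen: Marker pen lying on the desk to the right of the mixer, 17 x 135 x 16 mm, origin at the centre of its underside. To be left alone.
- gel_bottle: White pump bottle of hand gel with an orange-red pump, 61 x 73 x 181 mm, to the right of the mixer, origin at the centre of its underside. To be left alone.

How it is judged:
By the outcome, as a careful person would: the job done as asked, in the order asked, and still so for the second after the job is handed in, with the robot touching nothing.
It also fails if it takes over 58 s, if anything falls off the work surface, if the arm or the gripper's body presses on something with over 40 N, if the wrist force passes 120 N, or if a joint passes its speed limit or range.

## Working session

There is one attempt and no reset: what is moved stays moved. The work goes in short steps, Python scripts to look and compute and a tool call to move; the robot and the scene stay as the last step left them, time stands still between calls to the robot, and variables do not carry over. Pictures are saved under pics/ and viewed, and the job is handed in when it is done.

Besides the shell and the picture viewer there is one more tool, called after "Call:" as name(argument=value, ...), one argument or row to a line, values as JSON. play_rows: Moves the arm, as the interface text tells. Its arguments: {"type":"object","properties":{"targets":{"type":"array","items":{"type":"object","properties":{"gripper":{"type":"number"},"tx":{"type":"number","minimum":-1,"maximum":1},"ty":{"type":"number","minimum":-1,"maximum":1},"tz":{"type":"number","minimum":-1,"maximum":1},"spin":{"type":"number","minimum":-1,"maximum":1}}}}},"required":["targets"]}

```bash
mkdir -p pics; cat > h.py <<'E'
import numpy as np,cv2
from bench import *
def save(n,fn):
    im=get_image(n); cv2.imwrite('pics/'+fn+'.png',im['frame'][:,:,::-1]); np.savez('pics/'+fn+'.npz',**im); return im
def load(fn): return dict(np.load('pics/'+fn+'.npz'))
def ray(im,u,v):
    K=im['mtx']; k1=float(im['k1']); d=np.array([(u-K[0,2])/K[0,0],(v-K[1,2])/K[1,1]]); s=d.copy()
    for _ in range(30): s=d/(1+k1*(s@s))
    W=im['world_to_cam']; R=W[:3,:3]; o=-R.T@W[:3,3]
    return o,R.T@np.array([s[0],-s[1],-1.])
def onz(im,u,v,z):
    o,r=ray(im,u,v); return o+r*(z-o[2])/r[2]
def dep(im,u,v):
    o,r=ray(im,u,v); return o+r*float(im['depth'][int(v),int(u)])
def proj(im,p):
    W=im['world_to_cam']; c=W[:3,:3]@np.asarray(p,float)+W[:3,3]; s=np.array([c[0],-c[1]])/-c[2]
    s=s*(1+float(im['k1'])*(s@s)); K=im['mtx']; return K[0,0]*s[0]+K[0,2],K[1,1]*s[1]+K[1,2]
E
python3 - <<'E'
from h import *
for n in ('scene','top','wrist'):
    im=save(n,n+'0'); W=im['world_to_cam']; print(n,-W[:3,:3].T@W[:3,3], im['k1'])
s=read_state(); print(s, tcp_to_tips)
a=np.hstack([load('scene0')['frame'],]);
E
```

```text
scene [-435.65838873 -795.32570878  694.26090903] 0.06626818078382807
top [ 220.91714643  -36.55413044 1550.61168323] -0.15006259596313465
wrist [350.54084922 522.63615033 373.72763083] -0.07378642783345499
{'clock': 0.15, 'joints': array([ 1.36261477e+00,  3.85367913e-01,  6.92368494e-03, -3.57384544e-04,
       -1.19400262e+00, -2.58593178e-01]), 'joint_vel': array([ 0.0001203 , -0.00254337,  0.00668352,  0.00122079,  0.00135657,
       -0.00035378]), 'joint_efforts': array([-4.93455300e-04, -3.92679298e+01,  1.88581824e+01,  4.18862432e+00,
       -3.42411244e-03, -3.08962839e-06]), 'position': array([281.02864027, 557.70707014, 207.07307902]), 'ee_rot': array([ 9.72872982e-01, -2.31338392e-01, -1.45250647e-04,  8.29183561e-04]), 'contact_force': array([ 0.9301977 ,  0.17467363, -0.001672  ]), 'wrist_torque': array([ 0.00394914,  0.01882201, -0.02294782]), 'gripper_width': 85.33916939027031} 14.0
```

View pics/scene0.png

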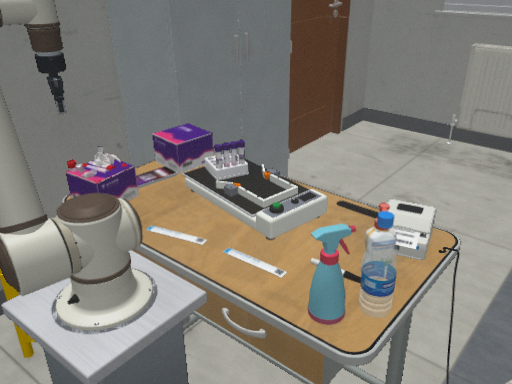

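View pics/top0.png

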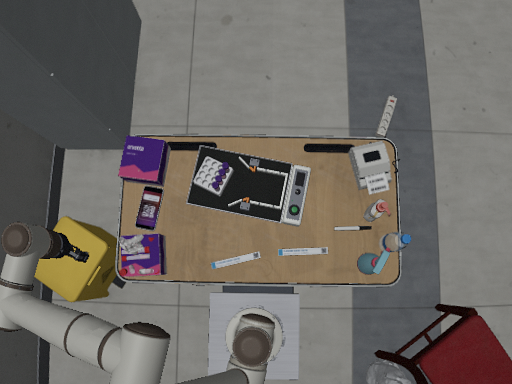

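View pics/wrist0.png

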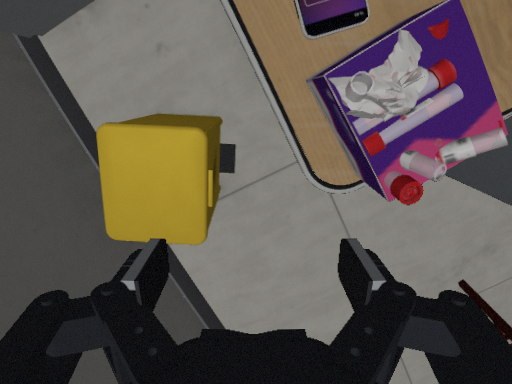

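The top view shows the mixer at about (187–310, 145–225), with the rack around (213,175), the key near (295,210) and the catches near (247,201) and (254,163). I'll zoom in on it.

```bash
python3 - <<'E'
from h import *
im=load('top0'); a=im['frame'][135:235,175:325,::-1]
cv2.imwrite('pics/topz.png',cv2.resize(a,None,fx=5.3,fy=5.3,interpolation=cv2.INTER_CUBIC))
im=load('scene0'); a=im['frame'][125:245,175:335,::-1]
cv2.imwrite('pics/scz.png',cv2.resize(a,None,fx=5,fy=5,interpolation=cv2.INTER_CUBIC))
E
```

```text
(no output)
```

View pics/topz.png

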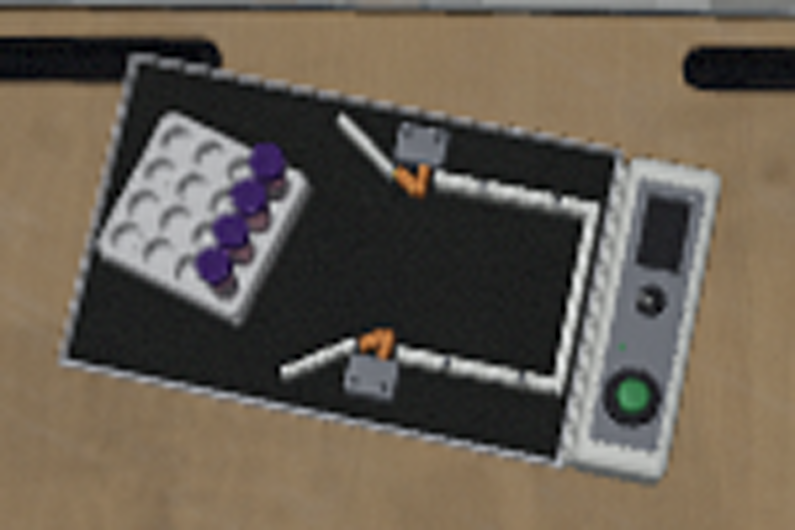

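View pics/scz.png

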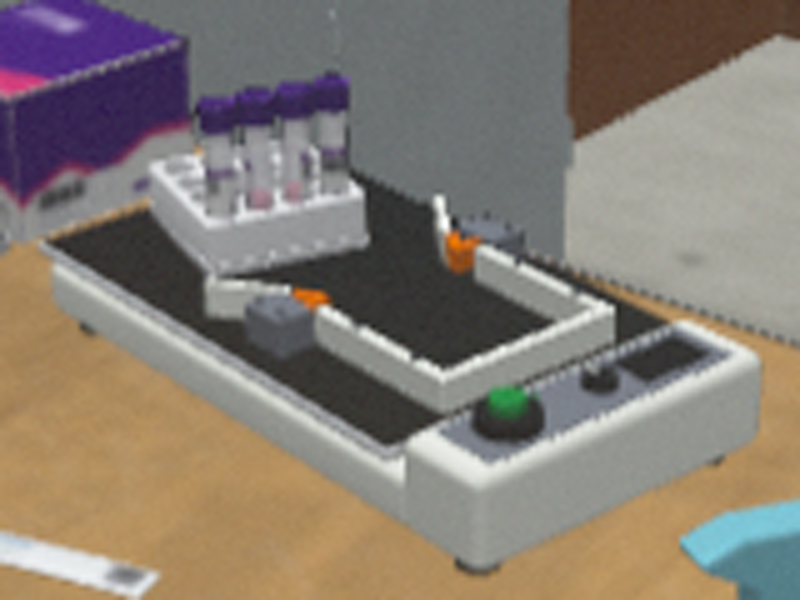

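```bash
cat > mix.py <<'E'
from h import *
def fit(A,B):
    A=np.array(A);B=np.array(B);a=A.mean(0);b=B.mean(0);P=A-a;Q=B-b
    th=np.arctan2((P[:,0]*Q[:,1]-P[:,1]*Q[:,0]).sum(),(P*Q).sum()); c,s=np.cos(th),np.sin(th);R=np.array([[c,-s],[s,c]])
    t=b-R@a; return th,t,B-(A@R.T+t)
E
python3 - <<'E'
from mix import *
im=load('top0')
z2=lambda u,v:(175+(u+.5)/5.3-.5,135+(v+.5)/5.3-.5)
# depth checks
for n,p in dict(mat=(400,260),key=(632,395),panel=(600,430),desk=(400,500),rack=(190,170)).items():
    u,v=z2(*p); print(n,dep(im,round(u),round(v)).round(1))
pts={'m1':((135,60),(106,201),58),'m2':((65,360),(-106,201),58),'m3':((560,463),(-106,-133),58),'m4':((622,155),(106,-133),58),
 'g1':((598,207),(60,-124),80),'g2':((560,390),(-60,-124),80)}
A=[];B=[]
for n,(p,m,z) in pts.items():
    A.append(m);B.append(onz(im,*z2(*p),z)[:2])
hsv=cv2.cvtColor(im['frame'],cv2.COLOR_RGB2HSV)
m=cv2.inRange(hsv,(50,120,60),(75,255,255));m[:,:280]=0;m[:,310:]=0
y,x=np.nonzero(m);print('green',len(x),x.mean(),y.mean())
A.append((-58,-173));B.append(onz(im,x.mean(),y.mean(),86)[:2])
th,t,r=fit(A,B);print(th,t);print(r.round(1));print(np.array(B).round(1))
im=load('scene0');hsv=cv2.cvtColor(im['frame'],cv2.COLOR_RGB2HSV)
m=cv2.inRange(hsv,(50,120,60),(75,255,255));m[:200]=0;m[:,310:]=0
y,x=np.nonzero(m);print('green',len(x),x.mean(),y.mean(),dep(im,x.mean(),y.mean()),onz(im,x.mean(),y.mean(),86))
E
```

```text
mat [533.6  23.5  52.6]
key [ 440.3 -130.2   92.2]
panel [ 419.2 -111.1   68. ]
desk [378.7  22.    3.9]
rack [585.4 163.7  86.5]
green 29 294.0344827586207 209.31034482758622
-0.18772088852735067 [528.91117626  26.9908739 ]
[[ 0.   2.2]
 [ 0.5  0.3]
 [-0.7 -0.9]
 [-0.1 -1.4]
 [ 2.1 -1.7]
 [-2.5 -0. ]
 [ 0.5  1.4]]
[[ 670.6  206.9]
 [ 462.8  244.6]
 [ 399.3  -84.8]
 [ 608.2 -124.8]
 [ 566.8 -107.7]
 [ 444.4  -83.6]
 [ 440.2 -130.8]]
green 32 275.90625 204.9375 [ 434.08576262 -133.42772592   86.49218192] [ 434.79009689 -132.89170917   86.        ]
```

```bash
cat > rack.py <<'E'
from mix import *
TH=-0.1877;T=np.array([528.9,27.0])
R=np.array([[np.cos(TH),-np.sin(TH)],[np.sin(TH),np.cos(TH)]])
def tomix(p): return (np.asarray(p)[:2]-T)@R
def toworld(m): return R@np.asarray(m,float)+T
def rack(im,box=(180,145,310,225),zoom=None):
    hsv=cv2.cvtColor(im['frame'],cv2.COLOR_RGB2HSV)
    x0,y0,x1,y1=box
    s=8
    f=cv2.resize(im['frame'][y0:y1,x0:x1],None,fx=s,fy=s,interpolation=cv2.INTER_CUBIC)
    hsv=cv2.cvtColor(f,cv2.COLOR_RGB2HSV)
    m=cv2.inRange(hsv,(118,90,40),(150,255,255)); 
    return f,m,hsv
E
python3 - <<'E'
from rack import *
im=load('top0');f,m,hsv=rack(im,(190,150,240,205))
n,l,st,c=cv2.connectedComponentsWithStats(m);print(st[1:],c[1:])
cv2.imwrite('pics/m.png',np.hstack([f[:,:,::-1],cv2.cvtColor(m,cv2.COLOR_GRAY2BGR)]))
E
```

```text
[[ 177   94  135  219 9859]] [[245.40714068 200.10619738]]
```

View pics/m.png

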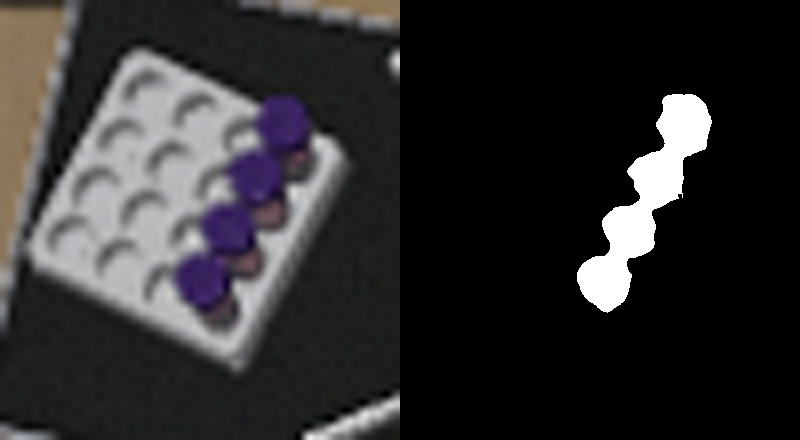

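```bash
python3 - <<'E'
from rack import *
im=load('top0')
q=lambda u,v:(190+(u+.5)/8-.5,150+(v+.5)/8-.5)
A=[];B=[]
for p,a,z in [((135,45),(53,53),92),((343,152),(53,-53),92),((237,353),(-53,-53),92),((32,247),(-53,53),92),
  ((283,122),(36.5,-36.5),161),((256,175),(12.5,-36.5),161),((230,229),(-12.5,-36.5),161),((204,282),(-36.5,-36.5),161)]:
    A.append(a);B.append(onz(im,*q(*p),z)[:2])
for sl in (slice(0,4),slice(4,8),slice(0,8)):
    th,t,r=fit(A[sl],B[sl]);print(th,t,tomix(t),'rel',th-TH);print(r.round(1).tolist())
for c in [(53,53),(-53,53),(53,-53),(-53,-53)]:
    cc,s=np.cos(th),np.sin(th);print(c,tomix(np.array([cc*c[0]-s*c[1],s*c[0]+cc*c[1]])+t).round(1))
print('key',toworld((-58,-173)))
E
```

```text
-0.45159539644846075 [557.82606822 151.82089771] [  5.12645811 128.02614324] rel -0.2638953964484607
[[-2.0, 0.9], [-2.9, 3.2], [2.8, 0.1], [2.1, -4.2]]
-0.4175439177201907 [555.56538482 152.58883378] [  2.76218463 128.35874825] rel -0.22984391772019072
[[0.9, -0.5], [0.0, 0.2], [-0.2, 0.0], [-0.7, 0.3]]
-0.4508102854219829 [557.24648244 151.94948769] [  4.53305731 128.04432409] rel -0.2631102854219829
[[-1.4, 0.7], [-2.4, 3.1], [3.4, 0.0], [2.7, -4.3], [0.8, 0.7], [-0.4, 0.7], [-0.9, -0.2], [-1.8, -0.7]]
(53, 53) [ 69.5 165.4]
(-53, 53) [-32.9 193. ]
(53, -53) [41.9 63.1]
(-53, -53) [-60.4  90.7]
key [ 439.63694799 -132.13864253]
```

```bash
python3 - <<'E'
from rack import *
im=load('top0')
H=np.zeros((384,512,3))
for v in range(125,285,1):
    for u in range(115,410,1):
        if im['depth'][v,u]>0: H[v,u]=dep(im,u,v)
for n,(a,b,c,d) in dict(box=(115,130,168,186),box2=(115,228,166,280)).items():
    q=H[b:d,a:c].reshape(-1,3); q=q[q[:,2]>30]; print(n,np.percentile(q,[2,50,98],axis=0).round().tolist(),q[:,2].max())
s=read_state();p=s['position']
a=2*np.arctan2(s['ee_rot'][1],s['ee_rot'][0]);print('toolx ang',a)
for m in [(0,225),(0,215)]:
    w=toworld(m);d=w-p[:2];tx=np.array([np.cos(a),np.sin(a)]);ty=np.array([np.sin(a),-np.cos(a)])
    print(m,w.round(1),'tx,ty',d@tx/250,d@ty/250)
print('spin', (a-(TH-np.pi/2))/(np.pi/4))
E
```

```text
box [[534.0, 331.0, 40.0], [605.0, 397.0, 107.0], [684.0, 475.0, 114.0]] 118.68292395817184
box2 [[207.0, 321.0, 45.0], [275.0, 382.0, 103.0], [342.0, 453.0, 133.0]] 142.43331532720072
toolx ang -0.4669065056982329
(0, 225) [570.9 248. ] tx,ty 1.5928684760880387 0.5841709846370287
(0, 215) [569.  238.2] tx,ty 1.603892194873191 0.6226219615315874
spin 1.6445032357976863
```

Call:
play_rows(
  targets=[
    {"tx": 0.1, "ty": 0.04, "spin": 0.1, "gripper": 0},
    {"tx": 0.25, "ty": 0.1, "spin": 0.25, "gripper": 0},
    {"tx": 0.45, "ty": 0.17, "spin": 0.4, "gripper": 0},
    {"tx": 0.65, "ty": 0.24, "spin": 0.6, "gripper": 0},
    {"tx": 0.85, "ty": 0.3, "spin": 0.75, "gripper": 0},
    {"tx": 0.95, "ty": 0.35, "spin": 0.82, "gripper": 0},
    {"tx": 1.0, "ty": 0.37, "spin": 0.82, "gripper": 0},
    {"tx": 1.0, "ty": 0.37, "spin": 0.82, "gripper": 0},
    {"tx": 1.0, "ty": 0.37, "spin": 0.82, "gripper": 0},
  ],
)

```text
invalid input
```

```bash
cat > go.py <<'E'
from rack import *
import sys
def go(m,z,tz=None):
    s=read_state();p=s['position']
    a=2*np.arctan2(s['ee_rot'][1],s['ee_rot'][0])
    w=toworld(m);d=w-p[:2];tx=np.array([np.cos(a),np.sin(a)]);ty=np.array([np.sin(a),-np.cos(a)])
    sp=(a-(TH-np.pi/2)+np.pi)%(2*np.pi)-np.pi
    print('t',s['clock'],'mix',tomix(p).round(1),'z',p[2].round(1),'F',(R.T@s['contact_force'][:2]).round(2),s['contact_force'][2].round(2),'w',s['gripper_width'].round(1),s['ee_rot'].round(4))
    print('tx %.4f ty %.4f tz %.4f spin %.4f'%(d@tx/250,d@ty/250,(p[2]-z)/250,sp/(np.pi/4)))
if __name__=='__main__': go((float(sys.argv[1]),float(sys.argv[2])),float(sys.argv[3]))
E
python3 go.py 0 225 200
```

```text
Traceback (most recent call last):
  File "go.py", line 10, in <module>
    if __name__=='__main__': go((float(sys.argv[1]),float(sys.argv[2])),float(sys.argv[3]))
                             ~~^^^^^^^^^^^^^^^^^^^^^^^^^^^^^^^^^^^^^^^^^^^^^^^^^^^^^^^^^^^^
  File "go.py", line 8, in go
    print('t',s['clock'],'mix',tomix(p).round(1),'z',p[2].round(1),'F',(R.T@s['contact_force'][:2]).round(2),s['contact_force'][2].round(2),'w',s['gripper_width'].round(1),s['ee_rot'].round(4))
                                                                                                                                                ^^^^^^^^^^^^^^^^^^^^^^^^
AttributeError: 'float' object has no attribute 'round'
```

Call:
play_rows(
  targets=[
    {"gripper": 0, "tx": 0.1, "ty": 0.04, "tz": 0, "spin": 0.1},
    {"gripper": 0, "tx": 0.25, "ty": 0.1, "tz": 0, "spin": 0.25},
    {"gripper": 0, "tx": 0.45, "ty": 0.17, "tz": 0, "spin": 0.4},
    {"gripper": 0, "tx": 0.65, "ty": 0.24, "tz": 0, "spin": 0.6},
    {"gripper": 0, "tx": 0.85, "ty": 0.3, "tz": 0, "spin": 0.75},
    {"gripper": 0, "tx": 0.95, "ty": 0.35, "tz": 0, "spin": 0.82},
    {"gripper": 0, "tx": 1.0, "ty": 0.37, "tz": 0, "spin": 0.82},
    {"gripper": 0, "tx": 1.0, "ty": 0.37, "tz": 0, "spin": 0.82},
    {"gripper": 0, "tx": 1.0, "ty": 0.37, "tz": 0, "spin": 0.82},
  ],
)

```text
clock: 1.27
position: [462.3, 363.8, 207.8]
ee_rot: [0.85, -0.527, -0.0, -0.0]
contact_force: [0.3, -0.2, -0.1]
gripper_width: 42.6
```

```bash
sed -i "s/s\['gripper_width'\].round(1)/round(s['gripper_width'],1)/" go.py
python3 go.py 0 225 200
```

```text
t 1.275 mix [-128.3  318.5] z 207.8 F [ 0.35 -0.09] -0.11 w 42.6 [ 8.501e-01 -5.267e-01 -1.000e-04 -0.000e+00]
tx 0.6081 ty -0.1826 tz 0.0313 spin 0.8265
```

Call:
play_rows(
  targets=[
    {"gripper": 0, "tx": 0.08, "ty": -0.02, "tz": 0, "spin": 0.1},
    {"gripper": 0, "tx": 0.22, "ty": -0.06, "tz": 0, "spin": 0.27},
    {"gripper": 0, "tx": 0.4, "ty": -0.12, "tz": 0, "spin": 0.48},
    {"gripper": 0, "tx": 0.54, "ty": -0.16, "tz": 0, "spin": 0.7},
    {"gripper": 0, "tx": 0.608, "ty": -0.183, "tz": 0, "spin": 0.8265},
    {"gripper": 0, "tx": 0.608, "ty": -0.183, "tz": 0.1, "spin": 0.8265},
    {"gripper": 0, "tx": 0.608, "ty": -0.183, "tz": 0.25, "spin": 0.8265},
    {"gripper": 0, "tx": 0.608, "ty": -0.183, "tz": 0.4, "spin": 0.8265},
    {"gripper": 0, "tx": 0.608, "ty": -0.183, "tz": 0.48, "spin": 0.8265},
    {"gripper": 0, "tx": 0.608, "ty": -0.183, "tz": 0.518, "spin": 0.8265},
    {"gripper": 0, "tx": 0.608, "ty": -0.183, "tz": 0.518, "spin": 0.8265},
  ],
)

```text
clock: 2.65
position: [571.1, 247.8, 78.2]
ee_rot: [-0.638, 0.77, -0.0, -0.0]
contact_force: [-0.1, 0.6, -0.4]
gripper_width: 42.4
```

```bash
python3 go.py 0 225 78; python3 -c "
from h import *
im=save('top','top1');cv2.imwrite('pics/t1.png',cv2.resize(im['frame'][135:235,140:310,::-1],None,fx=4.7,fy=4.7,interpolation=cv2.INTER_CUBIC));save('wrist','w1')"
```

```text
t 2.65 mix [2.000e-01 2.248e+02] z 78.2 F [-0.17  0.57] -0.4 w 42.4 [-6.377e-01  7.703e-01 -0.000e+00 -3.000e-04]
tx -0.0007 ty 0.0009 tz 0.0008 spin -0.0001
```

View pics/t1.png

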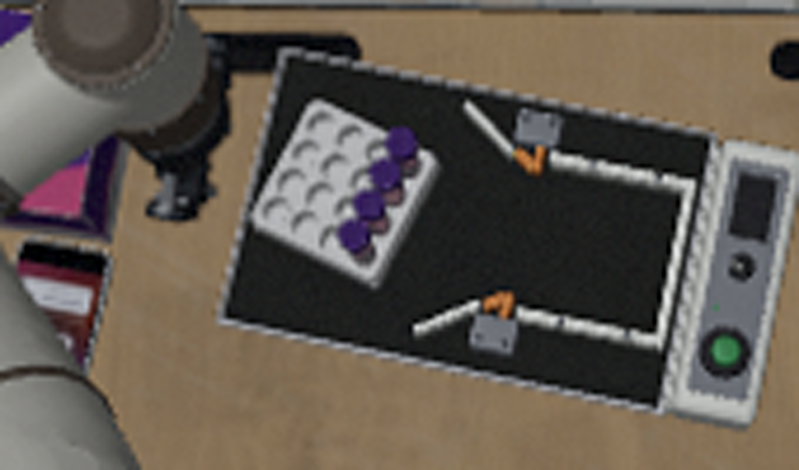

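View pics/w1.png

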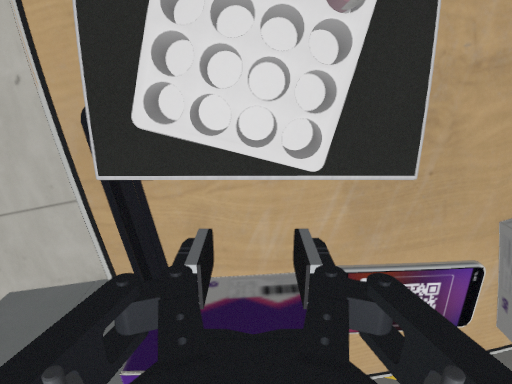

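Call:
play_rows(
  targets=[
    {"gripper": 0, "tx": 0.03, "ty": 0, "tz": 0, "spin": 0},
    {"gripper": 0, "tx": 0.055, "ty": 0, "tz": 0, "spin": 0},
    {"gripper": 0, "tx": 0.07, "ty": 0, "tz": 0, "spin": 0},
    {"gripper": 0, "tx": 0.08, "ty": 0, "tz": 0, "spin": 0},
    {"gripper": 0, "tx": 0.09, "ty": 0, "tz": 0, "spin": 0},
    {"gripper": 0, "tx": 0.1, "ty": 0, "tz": 0, "spin": 0},
    {"gripper": 0, "tx": 0.11, "ty": 0, "tz": 0, "spin": 0},
    {"gripper": 0, "tx": 0.12, "ty": 0, "tz": 0, "spin": 0},
    {"gripper": 0, "tx": 0.13, "ty": 0, "tz": 0, "spin": 0},
    {"gripper": 0, "tx": 0.14, "ty": 0, "tz": 0, "spin": 0},
    {"gripper": 0, "tx": 0.15, "ty": 0, "tz": 0, "spin": 0},
    {"gripper": 0, "tx": 0.16, "ty": 0, "tz": 0, "spin": 0},
  ],
)

```text
clock: 4.25
position: [563.8, 207.7, 78.4]
ee_rot: [-0.637, 0.771, -0.0, 0.0]
contact_force: [1.0, -0.9, 1.0]
gripper_width: 42.4
```

```bash
python3 go.py 0 165 78; python3 -c "
from h import *
save('wrist','w2')"
```

```text
t 4.25 mix [  0.6 184. ] z 78.4 F [ 1.15 -0.7 ] 1.05 w 42.4 [-0.6372  0.7707 -0.      0.    ]
tx 0.0760 ty 0.0021 tz 0.0017 spin -0.0019
```

View pics/w2.png

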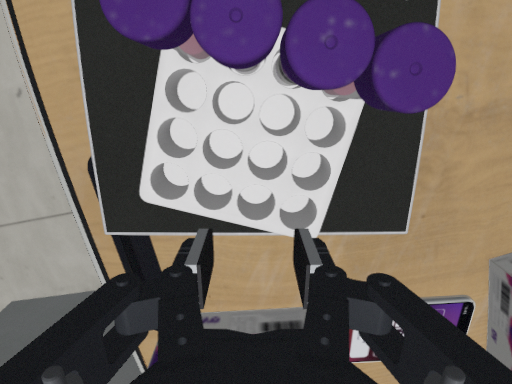

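Call:
play_rows(
  targets=[
    {"gripper": 0, "tx": 0.01, "ty": 0, "tz": 0, "spin": 0},
    {"gripper": 0, "tx": 0.02, "ty": 0, "tz": 0, "spin": 0},
    {"gripper": 0, "tx": 0.03, "ty": 0, "tz": 0, "spin": 0},
    {"gripper": 0, "tx": 0.04, "ty": 0, "tz": 0, "spin": 0},
    {"gripper": 0, "tx": 0.05, "ty": 0, "tz": 0, "spin": 0},
    {"gripper": 0, "tx": 0.06, "ty": 0, "tz": 0, "spin": 0},
    {"gripper": 0, "tx": 0.07, "ty": 0, "tz": 0, "spin": 0},
    {"gripper": 0, "tx": 0.08, "ty": 0, "tz": 0, "spin": 0},
    {"gripper": 0, "tx": 0.09, "ty": 0, "tz": 0, "spin": 0},
    {"gripper": 0, "tx": 0.1, "ty": 0, "tz": 0, "spin": 0},
    {"gripper": 0, "tx": 0.11, "ty": 0, "tz": 0, "spin": 0},
  ],
)

```text
clock: 5.68
position: [558.6, 180.7, 78.4]
ee_rot: [-0.637, 0.771, -0.0, -0.0]
contact_force: [0.4, -0.9, 0.2]
gripper_width: 42.8
```

```bash
python3 go.py 0 155 78; python3 -c "
from h import *
save('wrist','w3')
im=save('top','top3');cv2.imwrite('pics/t3.png',cv2.resize(im['frame'][135:235,140:310,::-1],None,fx=4.7,fy=4.7,interpolation=cv2.INTER_CUBIC))"
```

```text
t 5.675 mix [  0.5 156.5] z 78.4 F [ 0.61 -0.83] 0.2 w 42.8 [-0.6372  0.7707 -0.     -0.    ]
tx 0.0061 ty 0.0020 tz 0.0017 spin -0.0018
```

View pics/w3.png

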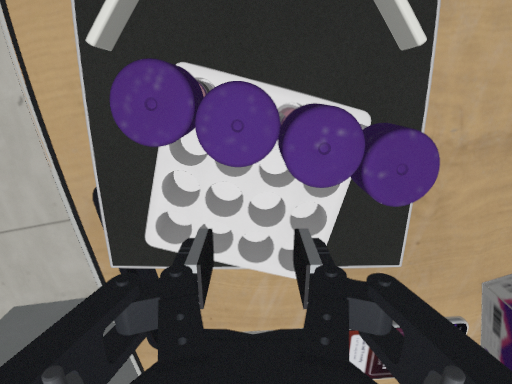

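View pics/t3.png

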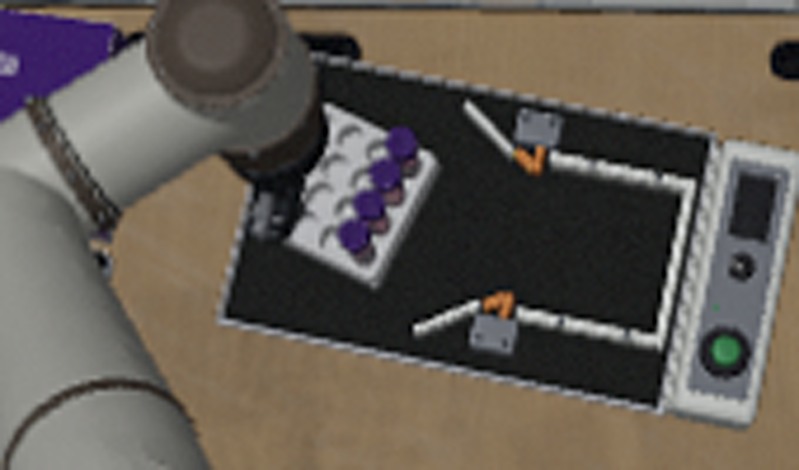

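```bash
python3 - <<'E'
from rack import *
for n,pts in (('w1',[(135,122),(318,170)]),('w2',[(142,202),(316,239)]),('w3',[(148,242),(300,276)])):
    im=load(n)
    for p in pts: print(n,p,tomix(onz(im,*p,92)).round(1), dep(im,*p).round(1))
im=load('w3');d=im['depth']
for p in [(205,260),(205,235),(305,240),(300,262),(180,300),(256,210),(330,250)]:
    q=dep(im,*p);print(p,d[p[1],p[0]],tomix(q).round(1),q[2].round(1))
im=load('w1');
for p in [(205,260),(205,235),(305,240),(97,178),(417,178)]:
    q=dep(im,*p);print(p,im['depth'][p[1],p[0]],tomix(q).round(1),q[2].round(1), tomix(onz(im,*p,58)).round(1))
E
```

```text
w1 (135, 122) [ 62.6 161.6] [620.6 174.1  92.1]
w1 (318, 170) [-33.4 187.3] [525.3 227.   59.1]
w2 (142, 202) [ 63.3 164.4] [637.4 186.6  58.7]
w2 (316, 239) [-35.1 187.3] [532.1 206.4 111.8]
w3 (148, 242) [ 62.7 161.9] [620.7 174.3  92.1]
w3 (300, 276) [-27.1 184.9] [538.8 186.1 130.7]
(205, 260) 130.07529 [ 22.5 149.5] 131.0
(205, 235) 143.73999 [ 24.7 145.2] 115.4
(305, 240) 138.81583 [-23.2 145.3] 120.5
(300, 262) 133.56602 [-20.  152.3] 128.2
(180, 300) 88.412575 [ 23.4 138.7] 171.3
(256, 210) 186.32338 [ -0.6 149.8] 72.1
(330, 250) 209.33356 [-53.5 185.9] 59.4
(205, 260) 131.22723 [ 22.9 218.7] 130.7 [ 36.5 263.6]
(205, 235) 143.6695 [ 24.9 213.7] 116.1 [ 35.4 243.4]
(305, 240) 138.86499 [-23.  213.8] 121.1 [-35.3 247.3]
(97, 178) 196.6604 [107.4 201.9] 56.8 [106.8 201.5]
(417, 178) 254.26445 [-142.5  217.7] 1.2 [-109.1  201.4]
```

```bash
python3 - <<'E'
from rack import *
for n in ('w1','w3','wrist0'):
    im=load(n);W=im['world_to_cam'];print(n,tomix(-W[:3,:3].T@W[:3,3]),(-W[:3,:3].T@W[:3,3])[2],W[2,:3])
    for u in (200,205,210) if n!='wrist0' else (160,):
        for v in range(222,262,4):
            q=dep(im,u,v);print(u,v,tomix(q).round(1),q[2].round(1))
E
```

```text
w1 [  1.39041911 147.47659682] 245.78289076304063 [-0.05705156 -0.29547627  0.95364506]
200 222 [ 49.6 259.5] 0.9
200 226 [ 49.9 263.7] 0.5
200 230 [ 28.2 213.4] 111.2
200 234 [  1.4 147.5] 245.8
200 238 [ 26.8 213.7] 119.2
200 242 [ 26.  213.4] 123.8
200 246 [ 25.4 213.4] 127.6
200 250 [ 24.9 213.9] 130.2
200 254 [ 24.4 214. ] 133.5
200 258 [ 23.5 213. ] 138.3
205 222 [ 45.1 259.6] 0.7
205 226 [ 45.3 263.6] 0.6
205 230 [ 25.8 213.8] 110.4
205 234 [ 24.9 213.3] 115.8
205 238 [ 24.5 213.9] 118.9
205 242 [ 23.9 213.9] 122.9
205 246 [ 23.2 213.5] 127.3
205 250 [ 22.6 213.6] 130.6
205 254 [ 22.8 215.8] 130.3
205 258 [ 22.7 217.2] 131.5
210 222 [ 40.6 259.6] 0.7
210 226 [ 40.8 263.5] 0.7
210 230 [ 23.2 213.7] 110.7
210 234 [ 22.7 214.1] 114.3
210 238 [ 22.7 215.8] 115.1
210 242 [ 22.7 217.7] 115.8
210 246 [ 22.6 219.4] 116.6
210 250 [ 22.7 221.4] 117.2
210 254 [ 22.8 223.9] 116.8
210 258 [ 22.6 225. ] 118.7
w3 [ 1.217439   79.05075283] 245.2052649649993 [-0.05642063 -0.29500307  0.95382907]
200 222 [ 31.1 148.4] 93.3
200 226 [ 31.5 151.5] 92.0
200 230 [ 28. 145.] 110.4
200 234 [ 27.2 144.
[... 429 characters left out ...]
 258 [ 22.5 148.6] 130.9
210 222 [ 29.9 161.1] 65.4
210 226 [ 29.9 163.5] 66.4
210 230 [ 23.  145.1] 110.2
210 234 [ 22.6 146. ] 112.7
210 238 [ 22.5 147.5] 114.0
210 242 [ 22.3 148.7] 116.0
210 246 [ 22.5 151.1] 115.7
210 250 [ 22.4 152.8] 116.6
210 254 [ 22.6 155.2] 116.4
210 258 [ 22.6 156.9] 117.3
wrist0 [-267.71205336  453.64902366] 373.72763082600375 [ 0.26945964 -0.13306311  0.95377446]
160 222 [-509.9  773.2] -327.8
160 226 [-520.2  777. ] -326.9
160 230 [-530.9  781.1] -326.5
160 234 [-541.8  785.5] -326.5
160 238 [-318.8  513.9] 248.3
160 242 [-319.5  513.3] 251.2
160 246 [-319.7  512.1] 255.2
160 250 [-321.7  512.9] 255.0
160 254 [-323.3  513.3] 255.9
160 258 [-325.   513.9] 256.3
```

The fingertips have not touched the rack. By the wrist depth they are at z≈109 while the reported TCP is z=78, about 45 mm above where the stated offset puts them. The rack hasn't moved, which fits. I'll back off, go lower using the measured tip height, and check again.

Call:
play_rows(
  targets=[
    {"gripper": 0, "tx": -0.08, "ty": 0, "tz": 0, "spin": 0},
    {"gripper": 0, "tx": -0.18, "ty": 0, "tz": 0, "spin": 0},
    {"gripper": 0, "tx": -0.25, "ty": 0.002, "tz": 0, "spin": 0},
    {"gripper": 0, "tx": -0.26, "ty": 0.002, "tz": 0.02, "spin": 0},
    {"gripper": 0, "tx": -0.26, "ty": 0.002, "tz": 0.06, "spin": 0},
    {"gripper": 0, "tx": -0.26, "ty": 0.002, "tz": 0.1, "spin": 0},
    {"gripper": 0, "tx": -0.26, "ty": 0.002, "tz": 0.13, "spin": 0},
    {"gripper": 0, "tx": -0.26, "ty": 0.002, "tz": 0.14, "spin": 0},
    {"gripper": 0, "tx": -0.26, "ty": 0.002, "tz": 0.14, "spin": 0},
  ],
)

```text
clock: 6.9
position: [570.4, 244.5, 43.3]
ee_rot: [-0.637, 0.771, -0.0, -0.0]
contact_force: [0.4, 0.2, -0.2]
gripper_width: 42.6
```

```bash
python3 go.py 0 215 40; python3 -c "
from rack import *
im=save('wrist','w4')
for v in range(222,240,3):
    q=dep(im,205,v);print(v,tomix(q).round(1),q[2].round(1))"
```

```text
t 6.9 mix [2.000e-01 2.215e+02] z 43.3 F [0.35 0.31] -0.24 w 42.6 [-6.371e-01  7.708e-01 -0.000e+00 -1.000e-04]
tx 0.0259 ty 0.0008 tz 0.0132 spin -0.0021
222 [ 38.  239.2] 1.6
225 [ 38.3 242.2] 0.6
228 [ 38.4 244.6] 0.9
231 [ 25.  210.1] 76.0
234 [ 24.6 210.3] 78.9
237 [ 24.1 210.3] 82.2
```

View pics/w4.png

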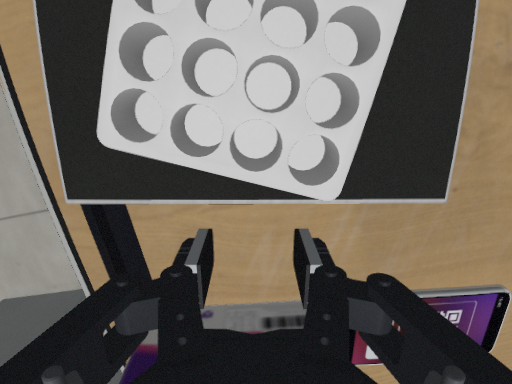

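Call:
play_rows(
  targets=[
    {"gripper": 0, "tx": 0.03, "ty": 0, "tz": 0.015, "spin": 0},
    {"gripper": 0, "tx": 0.065, "ty": 0, "tz": 0.015, "spin": 0},
    {"gripper": 0, "tx": 0.085, "ty": 0, "tz": 0.015, "spin": 0},
    {"gripper": 0, "tx": 0.095, "ty": 0, "tz": 0.015, "spin": 0},
    {"gripper": 0, "tx": 0.105, "ty": 0, "tz": 0.015, "spin": 0},
    {"gripper": 0, "tx": 0.115, "ty": 0, "tz": 0.015, "spin": 0},
    {"gripper": 0, "tx": 0.125, "ty": 0, "tz": 0.015, "spin": 0},
    {"gripper": 0, "tx": 0.135, "ty": 0, "tz": 0.015, "spin": 0},
    {"gripper": 0, "tx": 0.145, "ty": 0, "tz": 0.015, "spin": 0},
    {"gripper": 0, "tx": 0.155, "ty": 0, "tz": 0.015, "spin": 0},
    {"gripper": 0, "tx": 0.165, "ty": 0, "tz": 0.015, "spin": 0},
  ],
)

```text
clock: 8.32
position: [562.6, 204.1, 39.7]
ee_rot: [-0.637, 0.771, -0.0, 0.0]
contact_force: [-0.6, 1.1, 0.6]
gripper_width: 42.9
```

```bash
python3 go.py 0 180 39; python3 -c "
from rack import *
im=save('wrist','w5')"
```

```text
t 8.325 mix [1.000e-01 1.803e+02] z 39.7 F [-0.78  0.99] 0.56 w 42.9 [-0.6372  0.7707 -0.      0.    ]
tx 0.0012 ty 0.0003 tz 0.0028 spin -0.0018
```

View pics/w5.png

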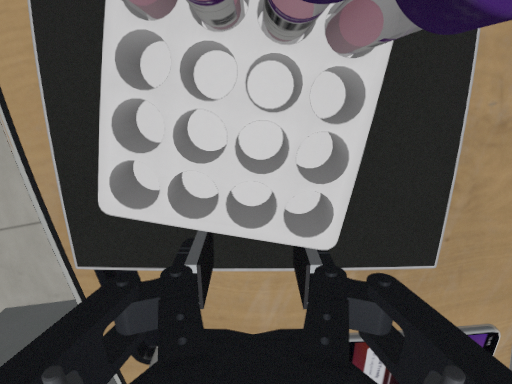

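Call:
play_rows(
  targets=[
    {"gripper": 0, "tx": 0.01, "ty": 0, "tz": 0, "spin": 0},
    {"gripper": 0, "tx": 0.02, "ty": 0, "tz": 0, "spin": 0},
    {"gripper": 0, "tx": 0.03, "ty": 0, "tz": 0, "spin": 0},
    {"gripper": 0, "tx": 0.04, "ty": 0, "tz": 0, "spin": 0},
    {"gripper": 0, "tx": 0.05, "ty": 0, "tz": 0, "spin": 0},
    {"gripper": 0, "tx": 0.06, "ty": 0, "tz": 0, "spin": 0},
    {"gripper": 0, "tx": 0.07, "ty": 0, "tz": 0, "spin": 0},
    {"gripper": 0, "tx": 0.08, "ty": 0, "tz": 0, "spin": 0},
    {"gripper": 0, "tx": 0.09, "ty": 0, "tz": 0, "spin": 0},
    {"gripper": 0, "tx": 0.1, "ty": 0, "tz": 0, "spin": 0},
    {"gripper": 0, "tx": 0.11, "ty": 0, "tz": 0, "spin": 0},
    {"gripper": 0, "tx": 0.12, "ty": 0, "tz": 0, "spin": 0},
  ],
)

```text
clock: 9.88
position: [557.0, 174.6, 39.7]
ee_rot: [-0.637, 0.771, -0.0, 0.0]
contact_force: [-0.1, 1.4, 0.0]
gripper_width: 42.8
```

```bash
python3 go.py 0 150 39; python3 -c "
from rack import *
im=save('wrist','w6')
im=save('top','top6');cv2.imwrite('pics/t6.png',cv2.resize(im['frame'][135:235,150:310,::-1],None,fx=4.9,fy=4.9,interpolation=cv2.INTER_CUBIC))"
```

```text
t 9.875 mix [  0.  150.2] z 39.7 F [-0.36  1.37] 0.04 w 42.8 [-0.6372  0.7707 -0.      0.    ]
tx 0.0010 ty 0.0001 tz 0.0027 spin -0.0018
```

View pics/w6.png

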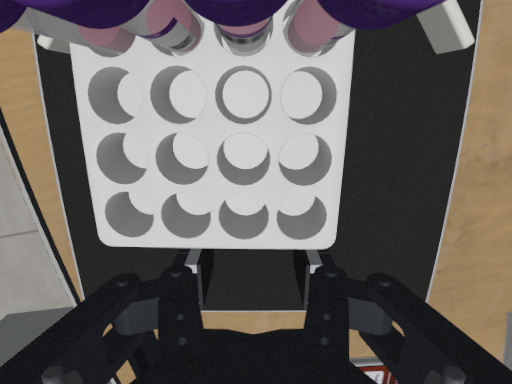

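View pics/t6.png

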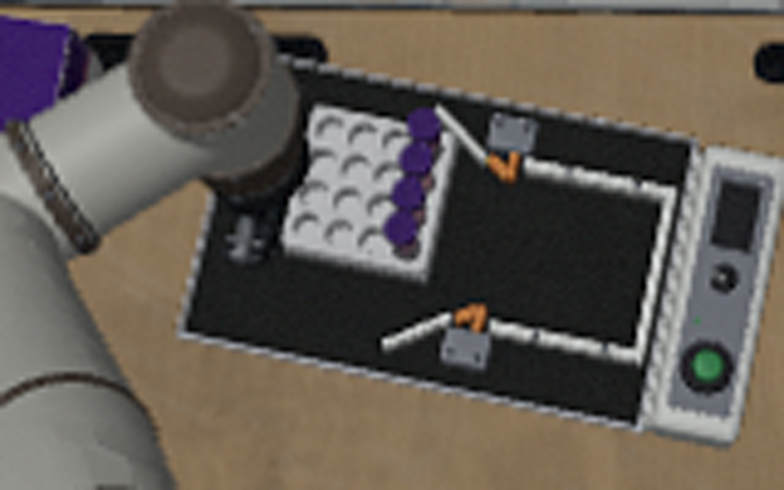

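```bash
python3 - <<'E'
from rack import *
im=load('w6')
for p in [(101,244),(337,247),(80,100),(348,100)]: print(p,tomix(onz(im,*p,92)).round(1))
for p in [(445,40),(462,48),(45,40)]:
  q=dep(im,*p);print(p,tomix(q).round(1),q[2])
E
```

```text
(101, 244) [ 68.1 136. ]
(337, 247) [-36.  137.1]
(80, 100) [67.  74.5]
(348, 100) [-35.   75.2]
(445, 40) [-82.9  49.1] 71.0428001218765
(462, 48) [-85.7  53.3] 79.44945349882103
(45, 40) [84.5 50.5] 82.05556427477887
```

Two-finger pushing has squared the rack, but it now sits about 16 mm toward +x, with its leading corner at the back flare plate. I'll back off slightly, shift the fingers +16 mm, then push parallel to the plate so finger friction helps centre it.

Call:
play_rows(
  targets=[
    {"gripper": 0, "tx": -0.016, "ty": 0, "tz": 0, "spin": 0},
    {"gripper": 0, "tx": -0.016, "ty": -0.04, "tz": 0, "spin": 0},
    {"gripper": 0, "tx": -0.012, "ty": -0.066, "tz": 0, "spin": 0},
    {"gripper": 0, "tx": 0.0, "ty": -0.066, "tz": 0, "spin": 0},
    {"gripper": 0, "tx": 0.012, "ty": -0.06, "tz": 0, "spin": 0},
    {"gripper": 0, "tx": 0.024, "ty": -0.052, "tz": 0, "spin": 0},
    {"gripper": 0, "tx": 0.036, "ty": -0.043, "tz": 0, "spin": 0},
    {"gripper": 0, "tx": 0.048, "ty": -0.034, "tz": 0, "spin": 0},
    {"gripper": 0, "tx": 0.06, "ty": -0.026, "tz": 0, "spin": 0},
    {"gripper": 0, "tx": 0.06, "ty": -0.026, "tz": 0, "spin": 0},
  ],
)

```text
clock: 11.22
position: [560.2, 158.5, 39.7]
ee_rot: [-0.637, 0.771, 0.0, -0.0]
contact_force: [-0.3, 0.1, 0.3]
gripper_width: 42.6
```

```bash
python3 go.py 0 125 39; python3 -c "
from rack import *
im=save('wrist','w7')
im=save('top','top7');cv2.imwrite('pics/t7.png',cv2.resize(im['frame'][135:235,150:310,::-1],None,fx=4.9,fy=4.9,interpolation=cv2.INTER_CUBIC))"
```

```text
t 11.225 mix [  6.2 135. ] z 39.7 F [-0.31  0.02] 0.27 w 42.6 [-6.371e-01  7.708e-01  0.000e+00 -3.000e-04]
tx 0.0402 ty 0.0246 tz 0.0028 spin -0.0020
```

View pics/w7.png

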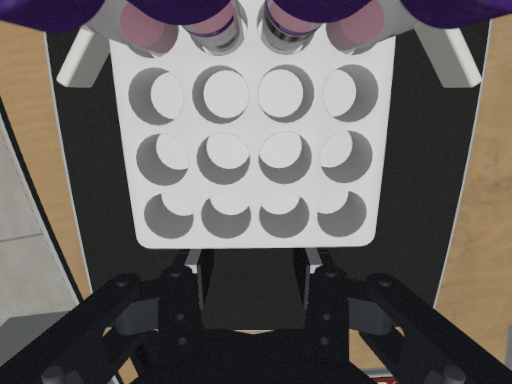

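View pics/t7.png

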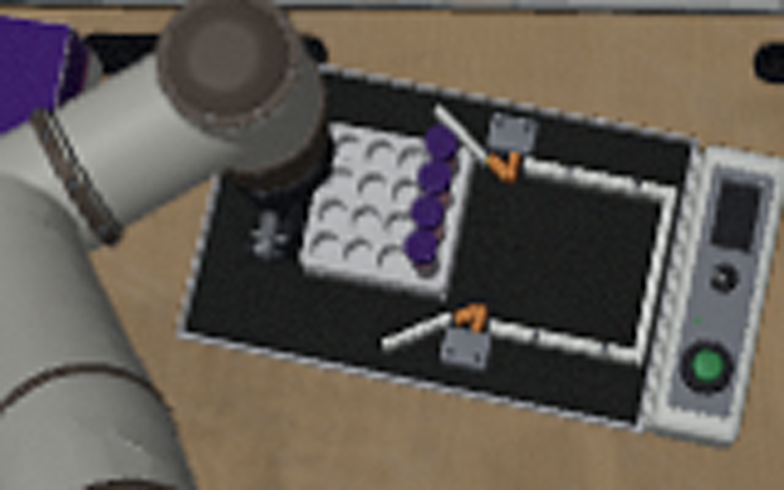

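```bash
python3 - <<'E'
from rack import *
im=load('w7')
for p in [(134,245),(378,244),(118,100),(391,100)]: print(p,tomix(onz(im,*p,92)).round(1))
E
```

```text
(134, 245) [ 59.3 121.1]
(378, 244) [-48.  120.7]
(118, 100) [58.1 59.6]
(391, 100) [-45.5  59.7]
```

Call:
play_rows(
  targets=[
    {"gripper": 0, "tx": 0.008, "ty": 0.006, "tz": 0, "spin": -0.002},
    {"gripper": 0, "tx": 0.016, "ty": 0.012, "tz": 0, "spin": -0.002},
    {"gripper": 0, "tx": 0.024, "ty": 0.018, "tz": 0, "spin": -0.002},
    {"gripper": 0, "tx": 0.032, "ty": 0.023, "tz": 0, "spin": -0.002},
    {"gripper": 0, "tx": 0.04, "ty": 0.026, "tz": 0, "spin": -0.002},
    {"gripper": 0, "tx": 0.048, "ty": 0.026, "tz": 0, "spin": -0.002},
    {"gripper": 0, "tx": 0.056, "ty": 0.026, "tz": 0, "spin": -0.002},
    {"gripper": 0, "tx": 0.064, "ty": 0.026, "tz": 0, "spin": -0.002},
    {"gripper": 0, "tx": 0.072, "ty": 0.026, "tz": 0, "spin": -0.002},
    {"gripper": 0, "tx": 0.08, "ty": 0.026, "tz": 0, "spin": -0.002},
  ],
)

```text
clock: 12.58
position: [551.2, 141.3, 40.0]
ee_rot: [-0.638, 0.77, -0.0, 0.001]
contact_force: [0.9, 5.9, -0.4]
gripper_width: 42.6
```

```bash
python3 go.py 0 115 39; python3 -c "
from rack import *
im=save('wrist','w8')
im=save('top','top8');cv2.imwrite('pics/t8.png',cv2.resize(im['frame'][135:235,150:310,::-1],None,fx=4.9,fy=4.9,interpolation=cv2.INTER_CUBIC))"
```

```text
t 12.575 mix [  0.6 116.5] z 40.0 F [-0.18  5.98] -0.4 w 42.6 [-0.6379  0.7701 -0.      0.0013]
tx 0.0059 ty 0.0023 tz 0.0040 spin 0.0005
```

View pics/w8.png

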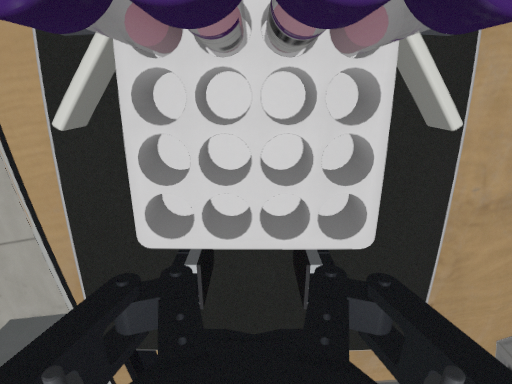

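View pics/t8.png

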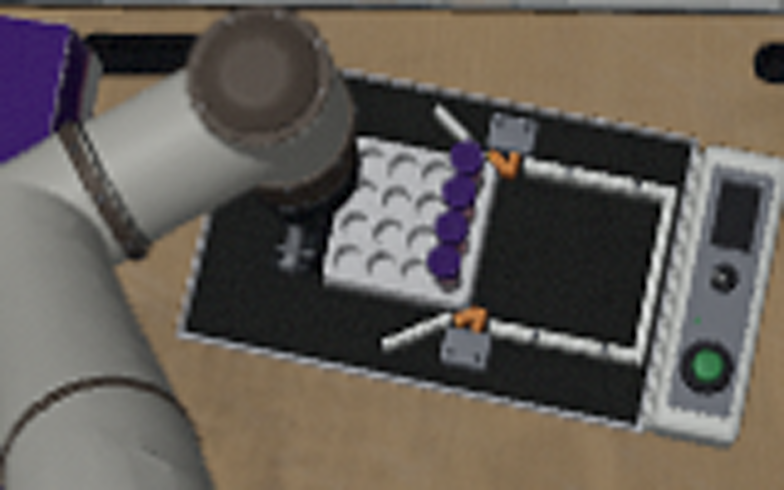

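Call:
play_rows(
  targets=[
    {"gripper": 0, "tx": 0.008, "ty": 0, "tz": 0, "spin": 0},
    {"gripper": 0, "tx": 0.016, "ty": 0, "tz": 0, "spin": 0},
    {"gripper": 0, "tx": 0.024, "ty": 0, "tz": 0, "spin": 0},
    {"gripper": 0, "tx": 0.032, "ty": 0, "tz": 0, "spin": 0},
    {"gripper": 0, "tx": 0.04, "ty": 0, "tz": 0, "spin": 0},
    {"gripper": 0, "tx": 0.048, "ty": 0, "tz": 0, "spin": 0},
    {"gripper": 0, "tx": 0.056, "ty": 0, "tz": 0, "spin": 0},
    {"gripper": 0, "tx": 0.064, "ty": 0, "tz": 0, "spin": 0},
    {"gripper": 0, "tx": 0.072, "ty": 0, "tz": 0, "spin": 0},
    {"gripper": 0, "tx": 0.08, "ty": 0, "tz": 0, "spin": 0},
    {"gripper": 0, "tx": 0.09, "ty": 0, "tz": 0, "spin": 0},
    {"gripper": 0, "tx": 0.1, "ty": 0, "tz": 0, "spin": 0},
  ],
)

```text
clock: 14.18
position: [545.9, 115.8, 39.8]
ee_rot: [-0.638, 0.77, -0.0, 0.0]
contact_force: [0.6, 4.1, 3.2]
gripper_width: 43.0
```

```bash
python3 go.py 0 90 39; python3 -c "
from rack import *
im=save('wrist','w9')
im=save('top','top9');cv2.imwrite('pics/t9.png',cv2.resize(im['frame'][135:235,150:310,::-1],None,fx=4.9,fy=4.9,interpolation=cv2.INTER_CUBIC))"
```

```text
t 14.175 mix [ 0.1 90.4] z 39.8 F [-0.2  4.1] 3.25 w 43.0 [-6.378e-01  7.702e-01 -0.000e+00  2.000e-04]
tx 0.0015 ty 0.0004 tz 0.0032 spin 0.0002
```

View pics/w9.png

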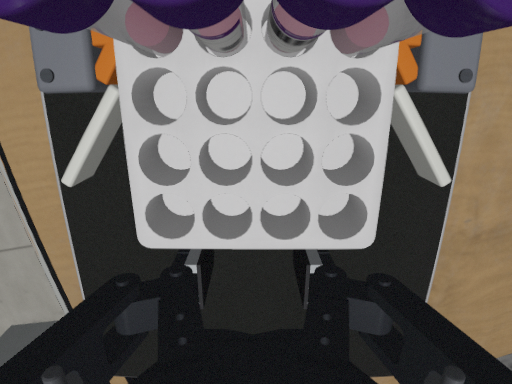

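View pics/t9.png

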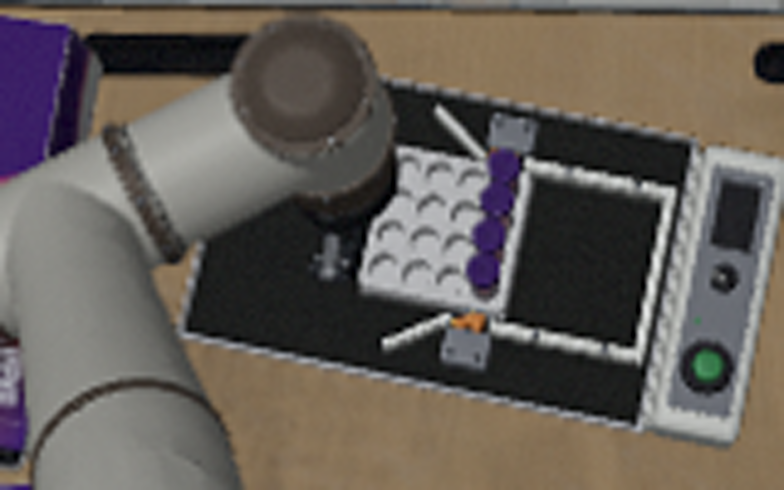

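Call:
play_rows(
  targets=[
    {"gripper": 0, "tx": 0.012, "ty": 0, "tz": 0, "spin": 0},
    {"gripper": 0, "tx": 0.028, "ty": 0, "tz": 0, "spin": 0},
    {"gripper": 0, "tx": 0.046, "ty": 0, "tz": 0, "spin": 0},
    {"gripper": 0, "tx": 0.066, "ty": 0, "tz": 0, "spin": 0},
    {"gripper": 0, "tx": 0.086, "ty": 0, "tz": 0, "spin": 0},
    {"gripper": 0, "tx": 0.106, "ty": 0, "tz": 0, "spin": 0},
    {"gripper": 0, "tx": 0.126, "ty": 0, "tz": 0, "spin": 0},
    {"gripper": 0, "tx": 0.146, "ty": 0, "tz": 0, "spin": 0},
    {"gripper": 0, "tx": 0.166, "ty": 0, "tz": 0, "spin": 0},
    {"gripper": 0, "tx": 0.186, "ty": 0, "tz": 0, "spin": 0},
    {"gripper": 0, "tx": 0.202, "ty": 0, "tz": 0, "spin": 0},
    {"gripper": 0, "tx": 0.212, "ty": 0, "tz": 0, "spin": 0},
  ],
)

```text
clock: 15.78
position: [535.7, 63.5, 39.7]
ee_rot: [-0.638, 0.77, 0.0, -0.0]
contact_force: [0.7, 3.6, 1.6]
gripper_width: 42.7
```

```bash
python3 go.py 0 37 39; python3 -c "
from rack import *
im=save('wrist','w10')"
```

```text
t 15.775 mix [-0.1 37.1] z 39.7 F [-0.03  3.7 ] 1.64 w 42.7 [-6.377e-01  7.703e-01  0.000e+00 -1.000e-04]
tx 0.0005 ty -0.0004 tz 0.0026 spin -0.0000
```

View pics/w10.png

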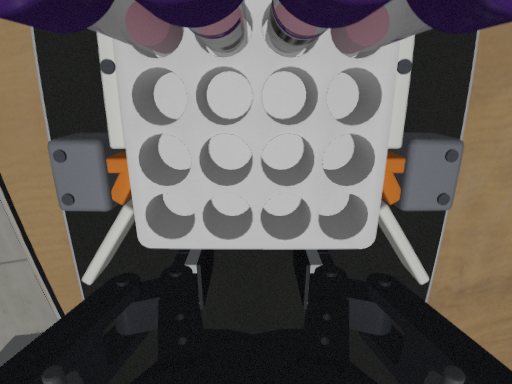

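Call:
play_rows(
  targets=[
    {"gripper": 0, "tx": 0.014, "ty": 0, "tz": 0, "spin": 0},
    {"gripper": 0, "tx": 0.028, "ty": 0, "tz": 0, "spin": 0},
    {"gripper": 0, "tx": 0.042, "ty": 0, "tz": 0, "spin": 0},
    {"gripper": 0, "tx": 0.056, "ty": 0, "tz": 0, "spin": 0},
    {"gripper": 0, "tx": 0.07, "ty": 0, "tz": 0, "spin": 0},
    {"gripper": 0, "tx": 0.082, "ty": 0, "tz": 0, "spin": 0},
    {"gripper": 0, "tx": 0.094, "ty": 0, "tz": 0, "spin": 0},
    {"gripper": 0, "tx": 0.104, "ty": 0, "tz": 0, "spin": 0},
    {"gripper": 0, "tx": 0.114, "ty": 0, "tz": 0, "spin": 0},
    {"gripper": 0, "tx": 0.124, "ty": 0, "tz": 0, "spin": 0},
    {"gripper": 0, "tx": 0.13, "ty": 0, "tz": 0, "spin": 0},
    {"gripper": 0, "tx": 0.136, "ty": 0, "tz": 0, "spin": 0},
  ],
)

```text
clock: 17.32
position: [529.3, 30.2, 39.6]
ee_rot: [-0.638, 0.77, 0.0, -0.0]
contact_force: [1.6, 2.6, -0.4]
gripper_width: 42.8
```

```bash
python3 go.py 0 0 39; python3 -c "
from rack import *
im=save('wrist','w11')
for p in [(134,245),(378,245)]: print(tomix(onz(im,*p,92)))"
```

```text
t 17.325 mix [-0.2  3.2] z 39.6 F [1.1  2.83] -0.42 w 42.8 [-6.377e-01  7.703e-01  1.000e-04 -2.000e-04]
tx 0.0129 ty -0.0008 tz 0.0022 spin 0.0000
[ 52.89439892 -10.78790038]
[-54.36586877 -10.78755812]
```

View pics/w11.png

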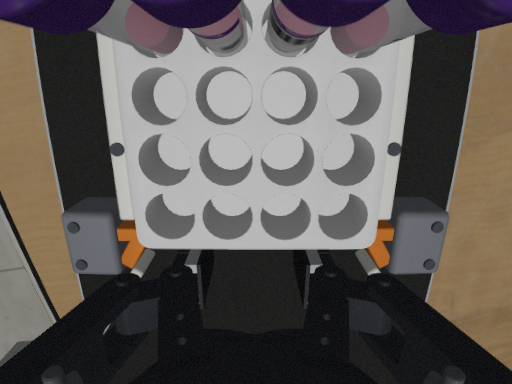

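Call:
play_rows(
  targets=[
    {"gripper": 0, "tx": 0.004, "ty": 0, "tz": 0, "spin": 0},
    {"gripper": 0, "tx": 0.008, "ty": 0, "tz": 0, "spin": 0},
    {"gripper": 0, "tx": 0.012, "ty": 0, "tz": 0, "spin": 0},
    {"gripper": 0, "tx": 0.015, "ty": 0, "tz": 0, "spin": 0},
    {"gripper": 0, "tx": 0.018, "ty": 0, "tz": 0, "spin": 0},
    {"gripper": 0, "tx": 0.02, "ty": 0, "tz": 0, "spin": 0},
    {"gripper": 0, "tx": 0.02, "ty": 0, "tz": 0, "spin": 0},
  ],
)

```text
clock: 18.25
position: [527.9, 24.8, 39.5]
ee_rot: [-0.638, 0.77, 0.0, -0.001]
contact_force: [1.0, -0.6, 0.5]
gripper_width: 42.5
```

```bash
python3 go.py 0 0 39; python3 -c "
from rack import *
im=save('wrist','w12')
for p in [(134,245),(378,245)]: print(tomix(onz(im,*p,92)))
im=save('top','top12');cv2.imwrite('pics/t12.png',cv2.resize(im['frame'][135:235,150:310,::-1],None,fx=4.9,fy=4.9,interpolation=cv2.INTER_CUBIC))"
```

```text
t 18.25 mix [-0.6 -2.3] z 39.5 F [ 1.07 -0.43] 0.49 w 42.5 [-6.377e-01  7.703e-01  2.000e-04 -9.000e-04]
tx -0.0092 ty -0.0025 tz 0.0020 spin -0.0000
[ 52.48684834 -16.29956189]
[-54.71961597 -16.23535662]
```

View pics/w12.png

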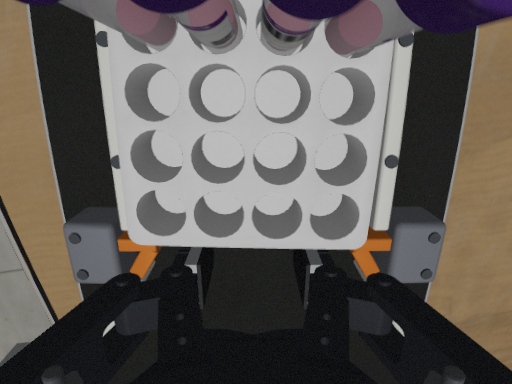

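View pics/t12.png

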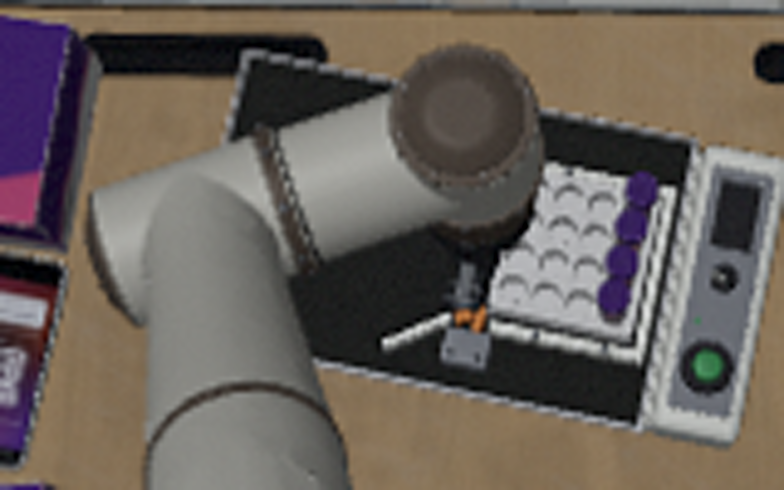

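Call:
play_rows(
  targets=[
    {"gripper": 0, "tx": -0.03, "ty": 0, "tz": 0, "spin": 0},
    {"gripper": 0, "tx": -0.1, "ty": 0, "tz": 0, "spin": 0},
    {"gripper": 0, "tx": -0.2, "ty": 0, "tz": 0, "spin": 0},
    {"gripper": 0.3, "tx": -0.28, "ty": 0, "tz": -0.1, "spin": 0},
    {"gripper": 0.6, "tx": -0.3, "ty": 0, "tz": -0.3, "spin": 0},
    {"gripper": 1, "tx": -0.3, "ty": 0, "tz": -0.5, "spin": 0},
    {"gripper": 1, "tx": -0.3, "ty": 0, "tz": -0.6, "spin": 0},
    {"gripper": 1, "tx": -0.3, "ty": 0, "tz": -0.62, "spin": 0},
  ],
)

```text
clock: 19.35
position: [543.5, 100.6, 196.6]
ee_rot: [-0.638, 0.77, -0.001, 0.002]
contact_force: [0.5, -0.6, -0.2]
gripper_width: 0.2
```

```bash
python3 go.py -58 -173 190; python3 -c "
from rack import *
im=save('wrist','w13')
im=save('top','top13');cv2.imwrite('pics/t13.png',cv2.resize(im['frame'][135:235,150:310,::-1],None,fx=4.9,fy=4.9,interpolation=cv2.INTER_CUBIC))
im=save('scene','s13');cv2.imwrite('pics/s13z.png',cv2.resize(im['frame'][125:245,175:335,::-1],None,fx=4.9,fy=4.9,interpolation=cv2.INTER_CUBIC))
im=load('w13')
for u in (225,255,285):
  for v in range(215,250,4):
    q=dep(im,u,v);print(u,v,tomix(q).round(1),q[2].round(1))"
```

```text
t 19.35 mix [ 0.6 75. ] z 196.6 F [ 0.59 -0.46] -0.18 w 0.2 [-6.382e-01  7.699e-01 -5.000e-04  2.100e-03]
tx 0.9917 ty 0.2356 tz 0.0265 spin 0.0015
225 215 [ 33.1 128.8] 58.2
225 219 [ 33.3 133.6] 58.3
225 223 [ 33.3 138.2] 59.1
225 227 [ 33.6 143.6] 58.2
225 231 [ 33.6 148.1] 59.3
225 235 [ 33.8 153.6] 58.4
225 239 [ 34.1 159.2] 57.5
225 243 [ 34.1 163.7] 58.6
225 247 [14.8 68.4] 236.9
255 215 [ -0.4 128.3] 59.0
255 219 [ -0.4 133.5] 58.2
255 223 [ -0.4 138.7] 57.7
255 227 [ 0.3 63.8] 224.3
255 231 [ 0.3 63.5] 229.4
255 235 [ 0.3 63.9] 232.9
255 239 [ 0.3 63.4] 238.0
255 243 [ 0.4 63.4] 242.0
255 247 [ 0.4 63.7] 245.0
285 215 [-33.8 128.2] 59.0
285 219 [-33.9 132.8] 59.6
285 223 [-34.1 137.8] 59.4
285 227 [ 0.9 -2.9] 363.2
285 231 [-34.6 148.2] 58.5
285 235 [-34.8 153.2] 58.6
285 239 [-35.  158.4] 58.5
285 243 [-35.2 163.7] 58.3
285 247 [-35.3 168.6] 58.8
```

View pics/w13.png

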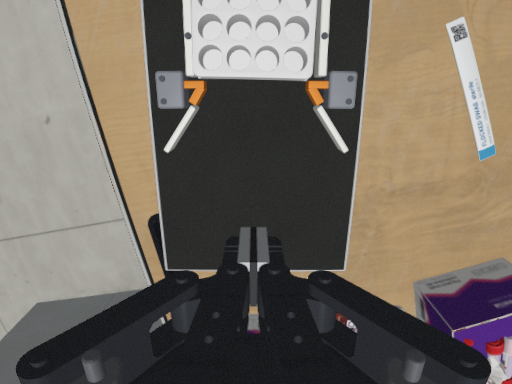

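View pics/t13.png

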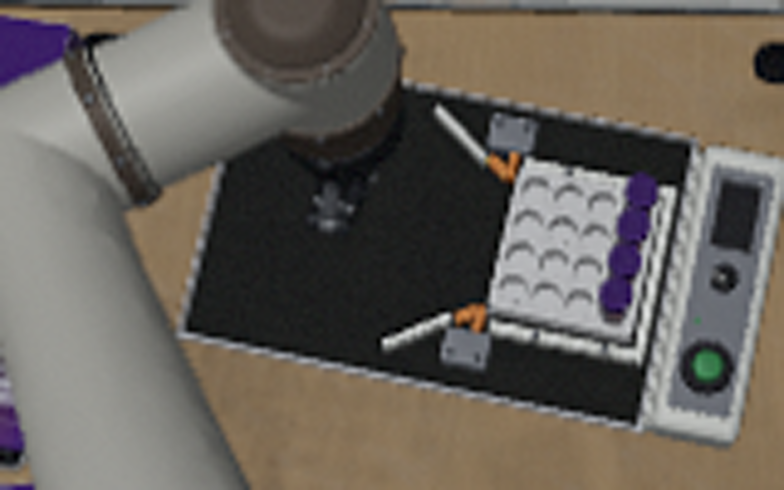

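View pics/s13z.png

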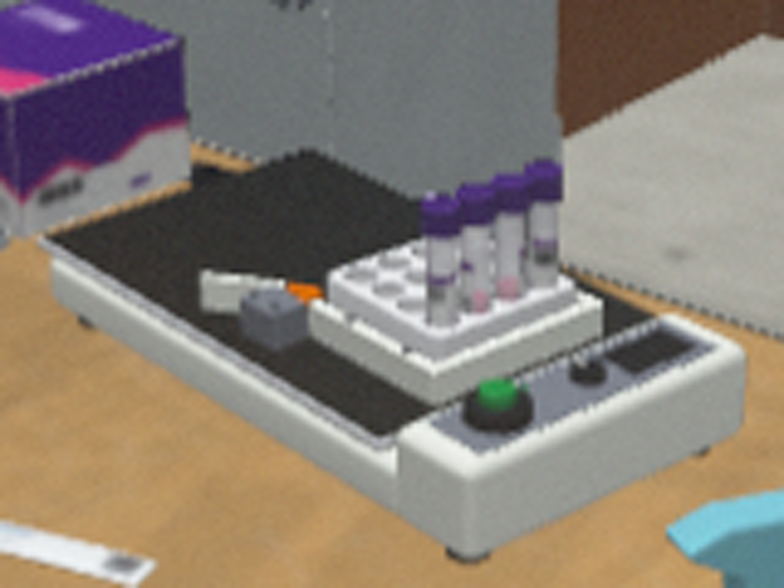

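The rack is home: the wrist view shows both orange catches out behind its trailing edge, at about (200,90) and (315,90). All four tubes stand upright in the scene view. Next I'll move over to the key.

Call:
play_rows(
  targets=[
    {"gripper": 1, "tx": 0.06, "ty": 0.01, "tz": 0, "spin": 0},
    {"gripper": 1, "tx": 0.18, "ty": 0.04, "tz": 0, "spin": 0},
    {"gripper": 1, "tx": 0.36, "ty": 0.08, "tz": 0, "spin": 0},
    {"gripper": 1, "tx": 0.56, "ty": 0.13, "tz": 0, "spin": 0},
    {"gripper": 1, "tx": 0.76, "ty": 0.18, "tz": 0, "spin": 0},
    {"gripper": 1, "tx": 0.9, "ty": 0.215, "tz": 0, "spin": 0},
    {"gripper": 1, "tx": 0.97, "ty": 0.23, "tz": 0, "spin": 0},
    {"gripper": 1, "tx": 0.992, "ty": 0.2355, "tz": 0, "spin": 0},
    {"gripper": 1, "tx": 0.992, "ty": 0.2355, "tz": 0.1, "spin": 0},
    {"gripper": 1, "tx": 0.992, "ty": 0.2355, "tz": 0.2, "spin": 0},
    {"gripper": 1, "tx": 0.992, "ty": 0.2355, "tz": 0.25, "spin": 0},
    {"gripper": 1, "tx": 0.992, "ty": 0.2355, "tz": 0.25, "spin": 0},
  ],
)

```text
clock: 21.0
position: [438.3, -133.2, 131.5]
ee_rot: [-0.638, 0.77, 0.001, -0.001]
contact_force: [0.1, 0.0, 0.4]
gripper_width: 0.0
```

```bash
python3 go.py -58 -173 70; python3 -c "
from rack import *
im=save('wrist','w14')
cv2.imwrite('pics/w14.png',im['frame'][:,:,::-1])
hsv=cv2.cvtColor(im['frame'],cv2.COLOR_RGB2HSV);m=cv2.inRange(hsv,(50,120,60),(75,255,255));y,x=np.nonzero(m);print(len(x),x.mean() if len(x) else 0,y.mean() if len(x) else 0)
for v in range(205,250,4):
    q=dep(im,255,v);print(v,tomix(q).round(1),q[2].round(1))"
```

```text
t 21.0 mix [ -59.1 -174.3] z 131.5 F [0.05 0.04] 0.41 w 0.0 [-6.381e-01  7.699e-01  5.000e-04 -9.000e-04]
tx -0.0051 ty -0.0043 tz 0.2459 spin 0.0013
631 252.05863708399366 197.8351822503962
205 [ -59.9 -170.1] 88.4
209 [ -59.9 -167.1] 88.9
213 [ -60.  -159.9] 79.6
217 [ -60.  -156.6] 80.0
221 [ -60.1 -147.6] 67.9
225 [ -60.3 -138.4] 56.2
229 [ -59.2 -185.7] 162.0
233 [ -59.2 -186.2] 167.5
237 [ -59.1 -185.7] 170.8
241 [ -59.1 -185.7] 174.8
245 [ -59.1 -185.9] 179.0
249 [ -59.1 -185.6] 182.1
```

View pics/w14.png

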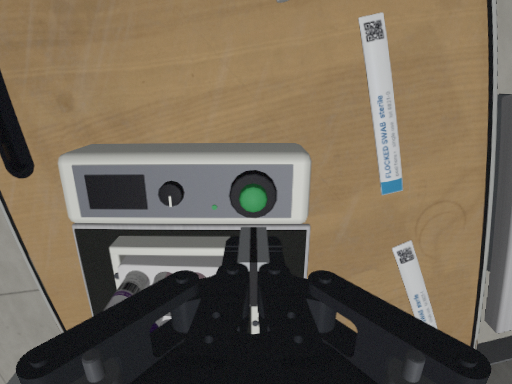

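```bash
python3 -c "
from rack import *
im=load('w14')
hsv=cv2.cvtColor(im['frame'],cv2.COLOR_RGB2HSV);m=cv2.inRange(hsv,(50,120,60),(75,255,255))
n,l,st,c=cv2.connectedComponentsWithStats(m);k=1+st[1:,4].argmax();print(st[k],c[k]);print(tomix(onz(im,*c[k],87)),tomix(onz(im,c[k][0],st[k][1]+st[k][3]/2,88)))"
```

```text
[239 184  28  28 620] [252.73548387 197.67903226]
[ -58.15573358 -175.52340572] [ -58.1546714  -175.62648701]
```

Call:
play_rows(
  targets=[
    {"gripper": 1, "tx": 0, "ty": -0.004, "tz": 0.06, "spin": 0},
    {"gripper": 1, "tx": 0, "ty": -0.004, "tz": 0.14, "spin": 0},
    {"gripper": 1, "tx": 0, "ty": -0.004, "tz": 0.21, "spin": 0},
    {"gripper": 1, "tx": 0, "ty": -0.004, "tz": 0.25, "spin": 0},
    {"gripper": 1, "tx": 0, "ty": -0.004, "tz": 0.262, "spin": 0},
    {"gripper": 1, "tx": 0, "ty": -0.004, "tz": 0.27, "spin": 0},
    {"gripper": 1, "tx": 0, "ty": -0.004, "tz": 0.27, "spin": 0},
  ],
)

```text
clock: 21.92
position: [439.8, -133.7, 65.1]
ee_rot: [-0.638, 0.77, -0.0, 0.0]
contact_force: [1.1, -0.9, 0.2]
gripper_width: -0.3
```

```bash
python3 go.py -58 -175 57; python3 -c "
from rack import *
im=save('wrist','w15')
for v in range(213,250,3):
    q=dep(im,255,v);print(v,tomix(q).round(1),q[2].round(1))"
```

```text
t 21.925 mix [ -57.5 -174.5] z 65.1 F [ 1.25 -0.7 ] 0.22 w -0.3 [-6.378e-01  7.702e-01 -3.000e-04  3.000e-04]
tx 0.0020 ty 0.0018 tz 0.0323 spin 0.0003
213 [ -57.8 -188.6] 81.1
216 [ -57.8 -186.8] 81.1
219 [ -57.8 -185.4] 82.1
222 [ -57.8 -185.3] 85.8
225 [ -57.8 -185.2] 89.2
228 [ -57.7 -186.5] 95.7
231 [ -57.7 -185.9] 97.8
234 [ -57.7 -185.8] 100.9
237 [ -57.7 -186.3] 105.1
240 [ -57.7 -186.5] 108.4
243 [ -57.7 -186.2] 110.8
246 [ -57.7 -185.6] 112.5
249 [ -57.6 -186. ] 115.8
```

View pics/w15.png

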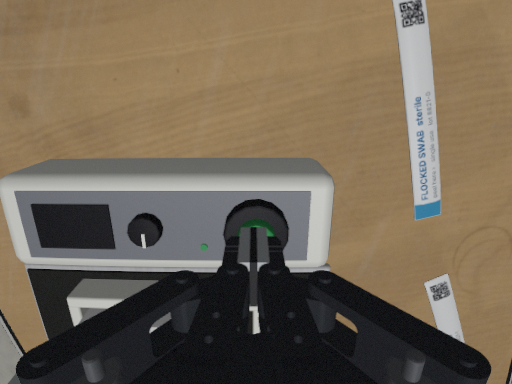

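Call:
play_rows(
  targets=[
    {"gripper": 1, "tx": 0, "ty": 0, "tz": 0.008, "spin": 0},
    {"gripper": 1, "tx": 0, "ty": 0, "tz": 0.014, "spin": 0},
    {"gripper": 1, "tx": 0, "ty": 0, "tz": 0.02, "spin": 0},
    {"gripper": 1, "tx": 0, "ty": 0, "tz": 0.025, "spin": 0},
    {"gripper": 1, "tx": 0, "ty": 0, "tz": 0.03, "spin": 0},
    {"gripper": 1, "tx": 0, "ty": 0, "tz": 0.034, "spin": 0},
    {"gripper": 1, "tx": 0, "ty": 0, "tz": 0.034, "spin": 0},
  ],
)

```text
clock: 22.85
position: [440.2, -133.8, 60.1]
ee_rot: [-0.639, 0.77, -0.001, 0.0]
contact_force: [-7.9, 5.4, 31.0]
gripper_width: -0.3
```

```bash
python3 go.py -58 -175 57; python3 -c "
from rack import *
im=save('wrist','w16')
cv2.imwrite('pics/w16z.png',cv2.resize(im['frame'][170:290,170:330,::-1],None,fx=4.9,fy=4.9,interpolation=cv2.INTER_CUBIC))
for n,b in (('w15',0),('w16',0)):
  im=load(n)
  for v in (203,210,216,220,224,228,232): q=dep(im,255,v);print(n,v,tomix(q).round(1),q[2].round(1))
im=save('scene','s16');cv2.imwrite('pics/s16z.png',cv2.resize(im['frame'][125:245,175:335,::-1],None,fx=4.9,fy=4.9,interpolation=cv2.INTER_CUBIC))"
```

```text
t 22.85 mix [ -57.1 -174.6] z 60.1 F [-8.77  3.82] 30.98 w -0.3 [-6.386e-01  7.696e-01 -1.000e-03  2.000e-04]
tx 0.0017 ty 0.0034 tz 0.0123 spin 0.0028
w15 203 [ -57.8 -193. ] 77.3
w15 210 [ -57.8 -190.3] 80.8
w15 216 [ -57.8 -186.8] 81.1
w15 220 [ -57.8 -185.4] 83.4
w15 224 [ -57.8 -184.8] 87.1
w15 228 [ -57.7 -186.5] 95.7
w15 232 [ -57.7 -185.6] 98.4
w16 203 [ -57.4 -192.6] 71.1
w16 210 [ -57.4 -192. ] 79.9
w16 216 [ -57.4 -188.7] 80.4
w16 220 [ -57.4 -186.6] 80.9
w16 224 [ -57.4 -184.9] 82.3
w16 228 [ -57.4 -186.1] 89.7
w16 232 [ -57.4 -185.8] 93.7
```

View pics/w16z.png

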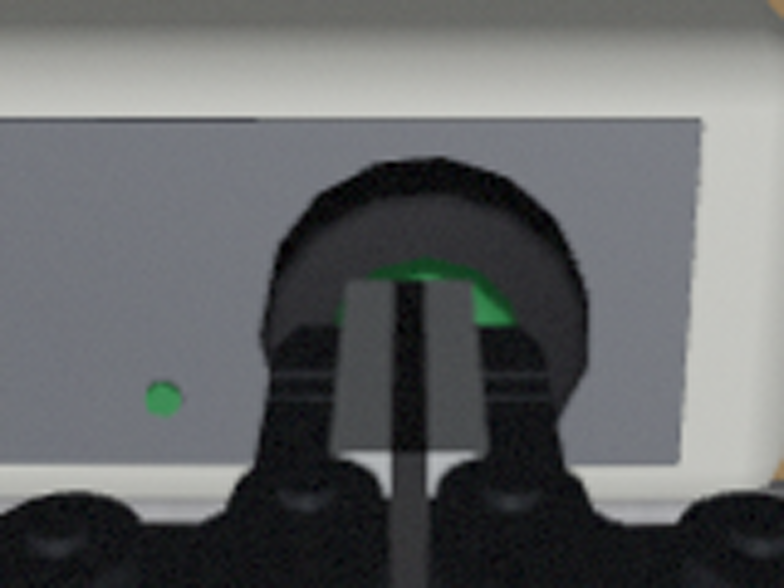

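View pics/s16z.png

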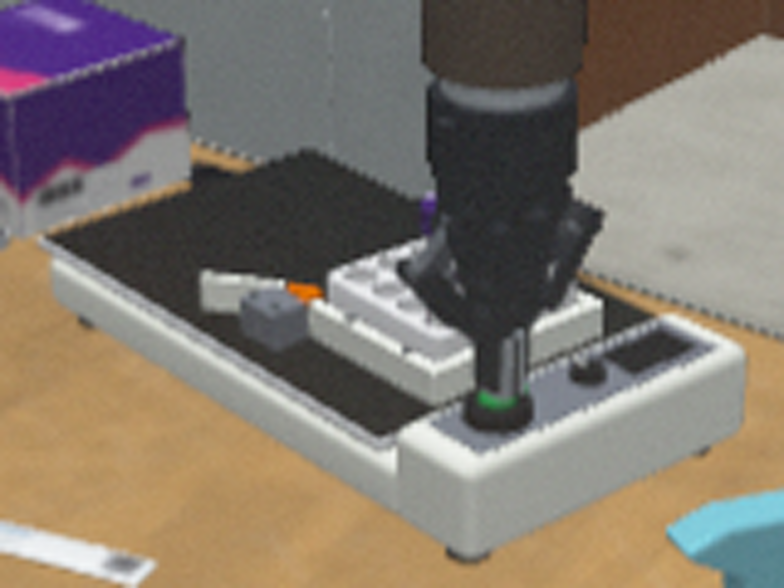

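The tips rest on the key with 31 N against a hard stop, well above the 4 N the key needs, so it is fully down. Now I'll let go and pull clear.

Call:
play_rows(
  targets=[
    {"gripper": 1, "tx": 0, "ty": 0, "tz": 0.02, "spin": 0},
    {"gripper": 1, "tx": 0, "ty": 0, "tz": 0, "spin": 0},
    {"gripper": 1, "tx": 0, "ty": 0, "tz": -0.05, "spin": 0},
    {"gripper": 1, "tx": 0, "ty": 0, "tz": -0.15, "spin": 0},
    {"gripper": 1, "tx": 0, "ty": 0, "tz": -0.3, "spin": 0},
    {"gripper": 1, "tx": 0, "ty": 0, "tz": -0.45, "spin": 0},
    {"gripper": 1, "tx": 0.1, "ty": 0, "tz": -0.55, "spin": 0},
    {"gripper": 1, "tx": 0.3, "ty": 0, "tz": -0.6, "spin": 0},
    {"gripper": 1, "tx": 0.45, "ty": 0, "tz": -0.6, "spin": 0},
    {"gripper": 1, "tx": 0.5, "ty": 0, "tz": -0.6, "spin": 0},
    {"gripper": 1, "tx": 0.5, "ty": 0, "tz": -0.6, "spin": 0},
  ],
)

```text
clock: 24.32
position: [415.7, -256.7, 205.4]
ee_rot: [-0.637, 0.771, 0.001, -0.0]
contact_force: [-0.1, 0.0, 0.1]
gripper_width: -0.1
```

```bash
python3 go.py -58 -175 57; python3 -c "
from rack import *
im=save('top','top17');cv2.imwrite('pics/t17.png',cv2.resize(im['frame'][125:285,115:411,::-1],None,fx=2.7,fy=2.7,interpolation=cv2.INTER_CUBIC))
z=lambda a:cv2.resize(a,None,fx=4.9,fy=4.9,interpolation=cv2.INTER_CUBIC)
cv2.imwrite('pics/t17z.png',z(im['frame'][145:235,215:325,::-1]))
im=save('scene','s17');cv2.imwrite('pics/s17z.png',z(im['frame'][125:245,175:335,::-1]))
save('wrist','w17')"
```

```text
t 24.325 mix [ -58.3 -299.9] z 205.4 F [-0.1   0.01] 0.09 w -0.1 [-6.371e-01  7.708e-01  7.000e-04 -4.000e-04]
tx -0.4994 ty -0.0005 tz 0.5936 spin -0.0020
```

View pics/t17z.png

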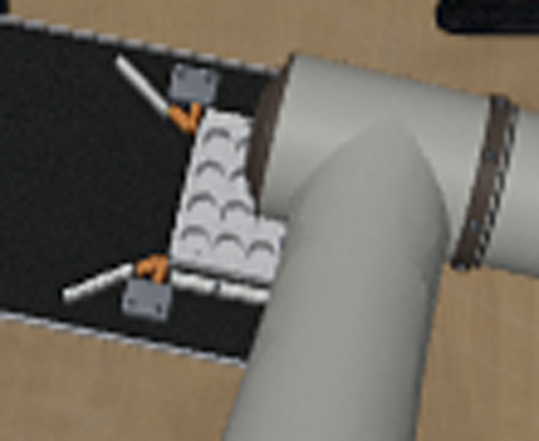

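View pics/s17z.png

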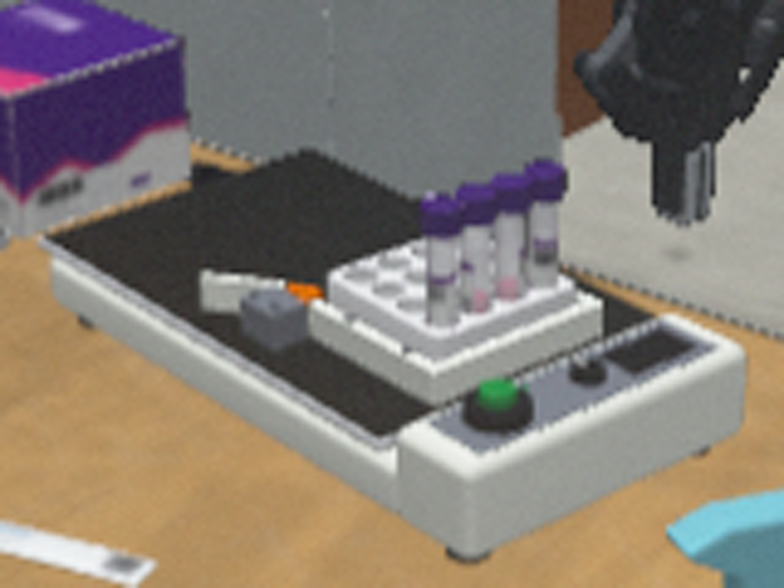

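View pics/t17.png

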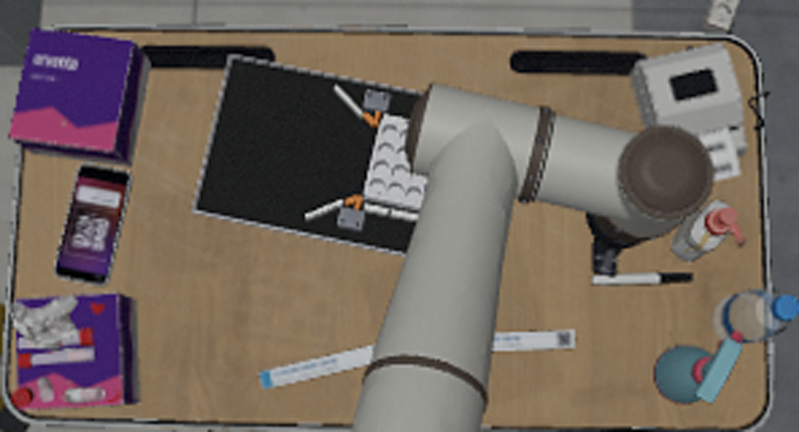

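```bash
python3 -c "
from bench import *
print(job_done()); print(read_state()['contact_force'])"
```

```text
the job is handed in; nothing more can be done
None
the job is handed in; nothing more can be done
```

The rack is locked home in the bay and the start key has been pressed and released. The job was handed in at about 24 s.

**What I did**
- I pushed the rack by its trailing face with the two half-open fingers, which squared it to the bay. A slanting push along the back flare plate centred it, and a straight push took it past the catches to the end stop.
- With the fingers shut I pressed the green key to its hard stop, let it go, and lifted the gripper clear.

**Last checks**
- **Rack:** both orange catches are out behind the trailing face, which measured y ≈ −16 mm in mixer axes against −14 mm for home, within camera error. The rack was never lifted.
- **Tubes:** the scene view shows all four upright in their holes after the key press.
- **Key:** it is back up. It was pressed only after the catches were seen out.
- **Gripper:** it hangs free with about 0 N on it. The phone, pen and gel bottle look undisturbed.

**What disagreed**
- **Fingertip height:** the fingertips were about 40–45 mm higher than the reported tool position and the stated 14 mm imply. My first push therefore passed over the rack without moving it. I used the height measured by the wrist camera from then on.
- **Key force:** the press reached about 31 N, more than intended but under the 40 N limit. The full travel is inferred from that force and from the fingertip height in the wrist view, not from a direct reading of the key.
- **Final view:** the arm hid the tubes and key in the last top image, so those two checks rest on the scene view.

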